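Lay printed parts on their curing plates

TASK

Four washed resin prints lie on the bench, waiting to be cured: a long link, a short link, a gear and an angle bracket. Put each one on the black curing plate whose white outline matches its shape and size, lying flat and lined up within the outline, and let go of it. Leave the white mixing cup standing where it is.

Things in the scene. Friction and masses are not known exactly. Their poses are not given: they have to be found in the camera images.
- long_link: Longer grey printed link: a straight bar with round ends, 84 long (x), 24 wide (y), 18 mm high, about 45 g, a dark spot near each end. Loose, lying flat on the bench. Origin at the centre of its underside, x along its length, z up. Its two ends are alike.
- short_link: Shorter grey printed link of the same form, 52 long (x), 24 wide (y), 18 mm high, about 28 g. Loose. Origin at the centre of its underside, x along its length, z up. Its two ends are alike.
- gear: Grey printed gear wheel with 12 teeth, 54 mm across the teeth, 46 mm across the body, 18 mm high, 18 mm bore, about 35 g. Loose, lying flat. Origin on its axis at the underside, z up, x through a tooth (teeth every 30 degrees, so y goes through a tooth too).
- bracket: Grey printed angle bracket, L-shaped seen from above: two equal legs 64 mm long, 20 mm wide, 18 mm high, about 40 g. Loose, lying flat. Origin at underside height at the centre of the 64 x 64 mm square that encloses it (in the open inner corner, not on material). The outer corner is at x = -32, y = -32 mm; one leg runs from it along +x (its centre line at y = -22 mm), the other along +y (its centre line at x = -22 mm). z up.
- bracket_corner (a point): Point on the bracket's underside in the middle of the 20 x 20 mm corner where its two legs meet: x = -22, y = -22 mm from the bracket's origin; same axes.
- long_plate: Fixed flat black square plate 110 x 110 mm, 5 mm thick, lying on the bench; origin at the centre of its underside, z up, x and y along its edges. A thin white line on its top, centred on the plate, draws the long link's outline with 4 mm to spare all round: 92 mm along x, 32 mm along y, round ends.
- short_plate: Fixed flat black square plate 110 x 110 mm, 5 mm thick, lying on the bench; origin at the centre of its underside, z up, x and y along its edges. A thin white line on its top, centred on the plate, draws the short link's outline with 4 mm to spare all round: 60 mm along x, 32 mm along y, round ends.
- gear_plate: Fixed flat black square plate 110 x 110 mm, 5 mm thick, lying on the bench; origin at the centre of its underside, z up, x and y along its edges. A thin white line on its top, centred on the plate, draws the gear's outline: a circle of 62 mm diameter, with a 14 mm circle at its centre. The gear may lie at any turn.
- bracket_plate: Fixed flat black square plate 110 x 110 mm, 5 mm thick, lying on the bench; origin at the centre of its underside, z up, x and y along its edges. A thin white line on its top, centred on the plate, draws the bracket's outline with 4 mm to spare all round: an L in a 72 x 72 mm square, its outer corner at -x, -y, one leg along +x and one along +y. The bracket fits it when its origin is over the plate's origin and its axes are parallel to the plate's, the same way round.
- cup: White mixing cup, empty, 50 mm across the rim, 60 mm high, about 100 g, standing loose among the parts towards the far side of the bench. Origin at the centre of its underside, z up. A bystander: leave it alone.
Not all that is in view belongs to the job. What is shaped like the gear but green, pink or yellow is not meant.

How it is judged:
By the outcome, as a careful person would: the job done as asked, in the order asked, and still so for the second after the job is handed in, with the robot touching nothing.
It also fails if it takes over 106 s, if anything falls off the work surface, if the arm or the gripper's body presses on something with over 40 N, if the wrist force passes 120 N, or if a joint passes its speed limit or range.

ROBOT

A 7-joint arm with a two-finger parallel gripper is mounted at the origin on the work surface. World frame = base frame: x ahead of the robot, y to its left, z up, the work surface at z = 0. Lengths are in mm, angles in rad, forces in N, time in s.
With the tool pointing down it reaches from about 400 to 875 mm from the base axis. Payload 4.4 kg.
Tool frame: the origin (TCP) lies midway between the tips of the shut fingers; the grasp point (between the pads) lies 19 mm behind it; x points along the fingers, y is the direction in which the jaws open and shut, and the axes are right-handed (so a half turn about x gives the same grasp; the last joint's range is limited). The gripper opens to 85 mm and grips with 20 to 120 N. Pads are 22 mm wide; open, the fingers measure 114 mm over their backs; the gripper's body (76 mm by 85 mm) begins 54 mm behind the grasp point. The pads swing forward as they close: fully open they stand 13 mm farther back than shut.
Start: joints at [1.268, 0.628, 0.038, 1.517, -0.027, 0.996, -0.02], TCP at [152.514, -631.868, 201.813] pointing down, gripper open.
Joint ranges: [-3.06, 3.06], [-0.37, 2.12], [-1.25, 1.32], [0.18, 2.47], [-1.1, 4.24], [0.23, 1.98], [-2.94, 2.94]. Speed limits (rad/s): [2.57, 2.57, 3.14, 3.14, 3.14, 3.14, 3.14].

INTERFACE

Orientations are given as [roll, pitch, yaw] about the fixed x, y, z axes, in that order (R = Rz(yaw) Ry(pitch) Rx(roll)).
In Python, from cell import ctrl gives the robot as it stands.
- The arm moves only by the tool arm_command, never from a script. Its argument "series" is a list of rows, each a list of 7 numbers: the opening, from 0 (shut) to 1 (fully open), then the shift along the world's x, y, z in cm, then the turn, a rotation vector about the world's x, y, z in degrees. In form: [[claw, x, y, z, rx, ry, rz], ...]. A call has 1 to 20 rows; each row shifts and turns the commanded pose from where the row before left it; what a row does not reach is not made up. A row lasts 1/12 s, in which the tool goes at most 41.7 mm and 7.16 degrees, less where a joint would pass 70% of its speed; a pose out of reach is approached as far as the arm can. A call with a gripper value outside its range is refused whole. The fingers move at their own pace and stop on an object; the grip force is fixed at half the most. Time passes only in rows, so rows that do not move let the fingers close. It gives the time, the measured TCP pose, the force and the opening at its end, in the units of the state.
- ctrl.read_state(): the state, without advancing time (a new reading comes with each control period).
- ctrl.get_image(name): name is "side" or "top" or "wrist"; returns the picture (384x512x3 uint8, blue, green, red); there is no depth.
- ctrl.calibration(name): a dict with "fovy" (degrees; the focal length in pixels is half the picture's height over the tangent of half this angle, whatever the lens; pixels are square), "cx", "cy" (the principal point, pixels), "cam_to_world" (4x4, takes a point from camera to world coordinates); the wrist camera has in their place "T_tool_cam" (4x4, takes a point from camera to tool coordinates, whose origin is the TCP and whose axes are the tool frame's). Camera axes: x right, y up, looking along -z (the intrinsics and any distortion apply to the point x, -y, -z); pixel columns grow to the right and rows downward; lengths in mm; the calibration is good to about 2 mm. A picture is of the moment at which its call begins: read the wrist's pose just before it. calibration takes no time and is no camera call.
- ctrl.finish_job(): hands the job in, once; it reports no verdict.
Trained networks look in the newest picture that a camera, given by its name, has taken for a name from the list of things; names that differ only in an ending like _2 or _b are one class to them, and where a whole thing is asked for, a point or a joint stands for the part that bears it (a point fixed in the world has none). Each returns a list of dicts, best first, with "conf" (0 to 1); they miss things now and then, are a little off and sometimes report something else, mostly with a low value. They report only what shows in the picture. A call takes as long as a camera call. They do not tell look-alikes from the thing itself.
- ctrl.spot_in(label, camera): "centre" ([x, y, z] in mm, in world coordinates, good to about 4 mm: the middle of the surface that is visible of it).
The state is a dict: "clock": time; "qpos": joint angles; "qd": joint speeds; "tau": joint torques, N m; "eef_pos": TCP position; "tool_rot": TCP orientation; "force": force on the tool from outside, world axes, zero at the start; "torque": the same for the moment, N m; "width": finger opening in mm.
Only numpy, scipy, OpenCV 4.12 (cv2) and the standard library are available. Lean on these libraries where they do the work, as an engineer would, in place of code of your own. Each camera call takes 0.05 s, during which the arm holds its last target.

## Working session

There is one attempt and no reset: what is moved stays moved. The work goes in short steps, Python scripts to look and compute and a tool call to move; the robot and the scene stay as the last step left them, time stands still between calls to the robot, and variables do not carry over. Pictures are saved under pics/ and viewed, and the job is handed in when it is done.

Besides the shell and the picture viewer there is one more tool, called after ">>>" in YAML: its name, and indented under it one key for each argument. arm_command: Moves the arm, as the interface text tells. Its arguments: {"type":"object","properties":{"series":{"type":"array"}},"required":["series"]}

```bash
ls; mkdir -p pics; python3 - <<'E'
from cell import ctrl
import cv2
s=ctrl.read_state();print({k:s[k] for k in('clock','eef_pos','tool_rot','width','force')})
for n in('top','side','wrist'):
    im=ctrl.get_image(n);cv2.imwrite(f'pics/{n}0.png',im)
    print(n,ctrl.calibration(n))
E
```

```text
pics
{'clock': 0.0, 'eef_pos': array([ 152.29812874, -631.20275111,  200.87315082]), 'tool_rot': array([-1.53530794,  1.56886862,  1.84304322]), 'width': 85.79637956429868, 'force': array([ 0.16402635, -0.77956072,  0.24965748])}
top {'fovy': 51.00513390912453, 'cx': 257.2573403573353, 'cy': 190.30296184314932, 'cam_to_world': array([[-6.33785465e-03,  9.80627635e-01, -1.95778633e-01,
         3.41955113e+02],
       [-9.99928120e-01, -4.22220824e-03,  1.12217813e-02,
        -2.25614589e+01],
       [ 1.01777707e-02,  1.95835682e-01,  9.80583907e-01,
         9.65090016e+02],
       [ 0.00000000e+00,  0.00000000e+00,  0.00000000e+00,
         1.00000000e+00]])}
side {'fovy': 54.955903325526414, 'cx': 259.96725612015484, 'cy': 192.1685556834074, 'cam_to_world': array([[ 9.92437317e-01,  5.73204403e-02, -1.08547400e-01,
         4.03009616e+02],
       [-1.21190336e-01,  5.98155727e-01, -7.92163259e-01,
        -8.43671151e+02],
       [ 1.95211019e-02,  7.99327276e-01,  6.00578748e-01,
         6.66989492e+02],
       [ 0.00000000e+00,  0.00000000e+00,  0.00000000e+00,
         1.00000000e+00]])}
wrist {'fovy': 60.83947885976597, 'cx': 253.23741255152987, 'cy': 189.14644866775546, 'T_tool_cam': array([[ 2.65581360e-04,  2.84310841e-01, -9.58732119e-01,
        -1.72791024e+02],
       [ 9.99999844e-01,  3.95298430e-04,  3.94238328e-04,
         6.19807324e-01],
       [ 4.91071532e-04, -9.58732074e-01, -2.84310692e-01,
        -7.14808107e+01],
       [ 0.00000000e+00,  0.00000000e+00,  0.00000000e+00,
         1.00000000e+00]])}
```

View pics/top0.png

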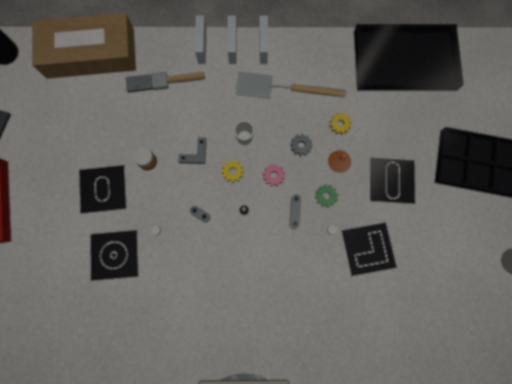

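View pics/side0.png

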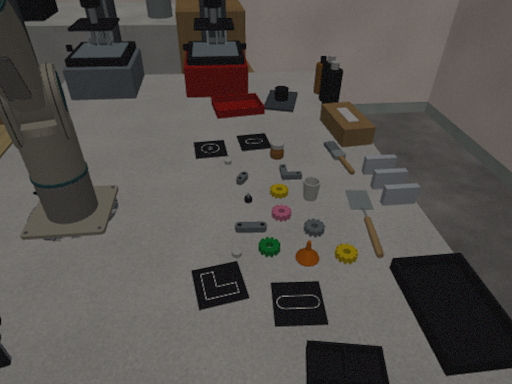

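View pics/wrist0.png

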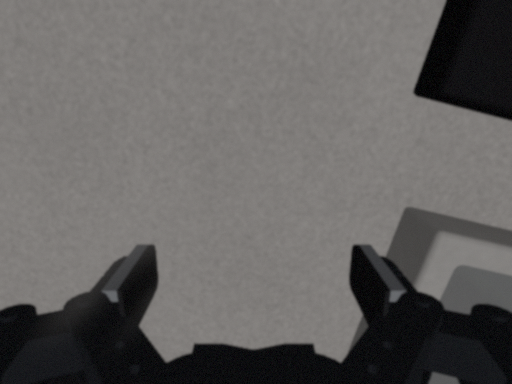

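```bash
cat > h.py <<'E'
import numpy as np, cv2
from cell import ctrl
from scipy.spatial.transform import Rotation as Ro
def Rt(s): 
    return Ro.from_euler('xyz',s['tool_rot']).as_matrix()
def cam(name,s=None):
    c=ctrl.calibration(name)
    f=192/np.tan(np.radians(c['fovy']/2))
    if name=='wrist':
        T=np.eye(4);T[:3,:3]=Rt(s);T[:3,3]=s['eef_pos'];M=T@c['T_tool_cam']
    else: M=c['cam_to_world']
    return f,c['cx'],c['cy'],np.array(M)
def p2w(C,uv,z):
    f,cx,cy,M=C;uv=np.atleast_2d(uv).astype(float)
    d=np.c_[(uv[:,0]-cx)/f,-(uv[:,1]-cy)/f,-np.ones(len(uv))]@M[:3,:3].T
    t=(z-M[2,3])/d[:,2];return M[:3,3]+d*t[:,None]
def w2p(C,P):
    f,cx,cy,M=C;q=(np.atleast_2d(P)-M[:3,3])@M[:3,:3]
    return np.c_[cx+f*q[:,0]/-q[:,2],cy-f*q[:,1]/-q[:,2]]
def rect(im,C,z,x0,x1,y0,y1,s):
    # image: up=+x, right=-y ; s px/mm
    W=[(x1,y1,z),(x1,y0,z),(x0,y0,z),(x0,y1,z)]
    src=w2p(C,np.array(W,float)).astype(np.float32)
    w,h=int((y1-y0)*s),int((x1-x0)*s)
    H=cv2.getPerspectiveTransform(src,np.float32([[0,0],[w,0],[w,h],[0,h]]))
    return cv2.warpPerspective(im,H,(w,h),flags=cv2.INTER_CUBIC)
E
python3 - <<'E'
from h import *
s=ctrl.read_state();print(s['clock']);print(Rt(s).round(3))
im=cv2.imread('pics/top0.png');C=cam('top')
for n,uv,z in [('long',(295,211),18),('short',(200,213),18),('gear',(301,145),18),('brack',(197,152),18),('lp',(392,180),5),('sp',(102,189),5),('gp',(114,255),5),('bp',(369,249),5),('cup',(244,130),60)]:
    print(n,p2w(C,uv,z).round(0))
for n in ['long_link','short_link','gear','bracket','bracket_corner','long_plate','short_plate','gear_plate','bracket_plate','cup']:
    print(n,[(d['centre'].round(0) if hasattr(d['centre'],'round') else d['centre'],round(d['conf'],2)) for d in ctrl.spot_in(n,'top')][:6])
r=rect(im,C,18,330,700,-440,400,.9)
cv2.imwrite('pics/rect0.png',r)
E
```

```text
0.15
[[-0.     0.235 -0.972]
 [ 0.001 -0.972 -0.235]
 [-1.    -0.001  0.   ]]
long [[ 480. -123.   18.]]
short [[477. 103.  18.]]
gear [[ 644. -142.   18.]]
brack [[627. 113.  18.]]
lp [[ 558. -364.    5.]]
sp [[538. 343.   5.]]
gp [[380. 304.   5.]]
bp [[ 391. -298.    5.]]
cup [[668.  -3.  60.]]
long_link [([479.3, -120.4, 20.4], 0.61)]
short_link [([477.0, 98.4, 16.3], 0.47)]
gear [([643.3, -138.2, 19.0], 0.92), ([701.3, -240.3, 18.7], 0.9), ([575.9, 29.9, 16.4], 0.84), ([570.0, -78.3, 15.7], 0.73), ([513.7, -202.3, 17.9], 0.67)]
bracket [([617.7, 111.8, 16.2], 0.85)]
bracket_corner [([614.8, 113.2, 19.6], 0.64)]
long_plate [([553.8, -365.4, 10.0], 0.67)]
short_plate [([541.7, 344.8, 0.6], 0.58), ([675.5, 0.4, 38.7], 0.2)]
gear_plate [([374.6, 303.8, 3.7], 0.78)]
bracket_plate [([390.5, -292.7, 1.4], 0.83)]
cup [([677.2, -0.9, 38.7], 0.97)]
```

View pics/rect0.png

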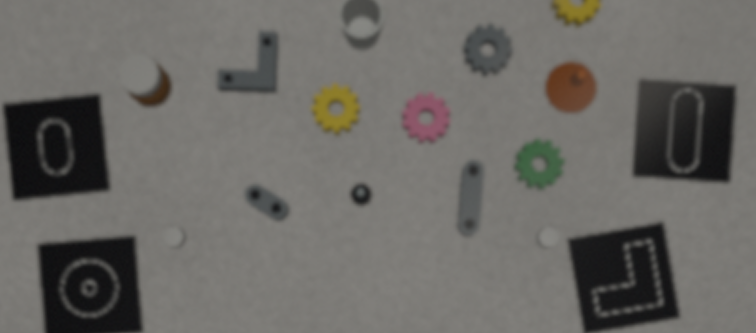

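The gear candidates in the top picture are grey (301,145), yellow (340,124) and (232,171), pink (273,175) and green (326,195). The grey one is the one meant. The links are at (295,211) long and (200,213) short, and the bracket is at (197,152).

>>> arm_command:
  series:
    - [1, 2, 2.5, 0, 0, 0, -1]
    - [1, 2, 2.5, 0, 0, 0, -1]
    - [1, 2, 2.5, 0, 0, 0, -1]
    - [1, 2, 2.5, 0, 0, 0, -1]
    - [1, 2, 2.5, 0, 0, 0, -1]
    - [1, 2, 2.5, 0, 0, 0, -1]
    - [1, 2, 2.5, 0, 0, 0, -1]
    - [1, 2, 2.5, 0, 0, 0, -1]
    - [1, 2, 2.5, 0, 0, 0, -1]
    - [1, 2, 2.5, 0, 0, 0, -1]
    - [1, 2, 2.5, 0, 0, 0, -1]
    - [1, 2, 2.5, 0, 0, 0, -1]
    - [1, 2, 2.5, 0, 0, 0, -1]
    - [1, 2, 2.5, 0, 0, 0, -1]
    - [1, 0, 0, 0, 0, 0, 0]

```text
clock: 1.9
eef_pos: [437.8, -275.1, 201.9]
tool_rot: [-2.345, 1.566, 0.799]
force: [0.8, 0.2, -0.5]
width: 85.3
```

```bash
cat > look.py <<'E'
import sys,pickle
from h import *
n=sys.argv[1]
s=ctrl.read_state();im=ctrl.get_image('wrist');cv2.imwrite(f'pics/{n}.png',im)
pickle.dump({k:s[k] for k in s},open(f'pics/{n}.pkl','wb'))
R=Rt(s);print('t',s['clock'],s['eef_pos'].round(1),'yaw_y',np.degrees(np.arctan2(R[1,1],R[0,1])).round(2),'down',R[:,0].round(3),'w',round(s['width'],1),'F',s['force'].round(1))
E
python3 look.py w1
```

```text
t 1.9 [ 437.8 -275.1  201.9] yaw_y -89.88 down [ 0.003  0.004 -1.   ] w 85.3 F [ 0.8  0.2 -0.5]
```

View pics/w1.png

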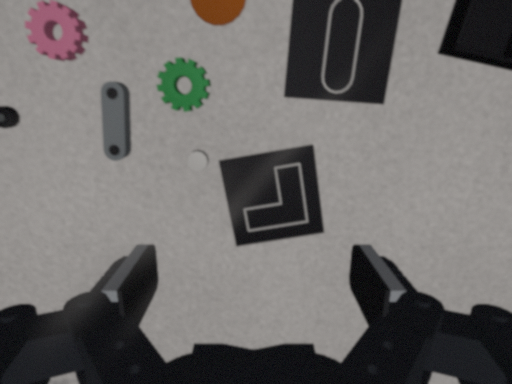

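```bash
python3 look.py w2;python3 look.py w3; python3 -c "
from h import *
s=ctrl.read_state();print(s['clock'],s['eef_pos'],s['qd'].round(3))"
```

```text
t 1.95 [ 435.4 -278.3  201.9] yaw_y -90.01 down [ 0.002  0.001 -1.   ] w 85.3 F [-0.1 -1.   0.3]
t 2.0 [ 433.5 -280.6  201.9] yaw_y -90.21 down [ 0. -0. -1.] w 85.5 F [-1.  -0.9 -0.1]
2.05 [ 432.40675083 -282.05108458  201.88491419] [ 0.029 -0.001  0.022  0.002  0.002 -0.001  0.   ]
```

```bash
cat > meas.py <<'E'
from h import *
import pickle
def load(n):
    return cv2.imread(f'pics/{n}.png'),cam('wrist',pickle.load(open(f'pics/{n}.pkl','rb')))
S=4
def patch(n,x,y,z,h=62):
    im,C=load(n);r=rect(im,C,z,x-h,x+h,y-h,y+h,S);return r
def toW(px,x,y,h=62):
    px=np.atleast_2d(px);return np.c_[x+h-px[:,1]/S,y+h-px[:,0]/S]
def plate(n,x,y,tag,h=62):
    r=patch(n,x,y,5,h);cv2.imwrite(f'pics/p_{tag}.png',r)
    g=cv2.cvtColor(r,cv2.COLOR_BGR2GRAY)
    dark=(g<75).astype(np.uint8);dark=cv2.morphologyEx(dark,cv2.MORPH_CLOSE,np.ones((25,25),np.uint8))
    cs,_=cv2.findContours(dark,cv2.RETR_EXTERNAL,cv2.CHAIN_APPROX_NONE);c=max(cs,key=cv2.contourArea)
    (a,b),wh,an=cv2.minAreaRect(c)
    print(tag,'plate',toW((a,b),x,y,h).round(1),np.round(np.array(wh)/S,1),'ang',round(an,2))
    m=np.zeros_like(g);cv2.drawContours(m,[c],-1,255,-1);m=cv2.erode(m,np.ones((40,40),np.uint8))
    ln=((cv2.GaussianBlur(g,(0,0),2)>75)&(m>0)).astype(np.uint8)
    k,lab,st,ce=cv2.connectedComponentsWithStats(ln)
    keep=[i for i in range(1,k) if st[i,4]>150]
    pts=np.argwhere(np.isin(lab,keep))[:,::-1].astype(np.float32)
    (a,b),wh,an=cv2.minAreaRect(pts)
    print('   line',toW((a,b),x,y,h).round(1),np.round(np.array(wh)/S,1),'ang',round(an,2))
    return r,ln
E
python3 look.py w4; python3 - <<'E'
from meas import *
a,l=plate('w4',391,-298,'bp');b,l2=plate('w4',545,-364,'lp',75)
f=lambda r,l:np.hstack([r,cv2.cvtColor(l*255,cv2.COLOR_GRAY2BGR)])
o=np.vstack([cv2.resize(f(a,l),(760,380)),]);cv2.imwrite('pics/m1.png',o)
im,C=load('w4')
r=rect(im,C,18,400,590,-260,-60,3);cv2.imwrite('pics/m2.png',r)
E
```

```text
t 2.05 [ 432.4 -282.1  201.9] yaw_y -90.38 down [-0.    -0.001 -1.   ] w 85.8 F [-0.1  0.2 -0.2]
bp plate [[ 390.8 -297.6]] [112.  111.9] ang 78.53
   line [[ 390.6 -297.6]] [106.3 106.5] ang 76.08
lp plate [[ 559.6 -363.9]] [120.8 149.8] ang 90.0
   line [[ 551.4 -365.9]] [36.1 84.5] ang 3.9
```

View pics/m1.png

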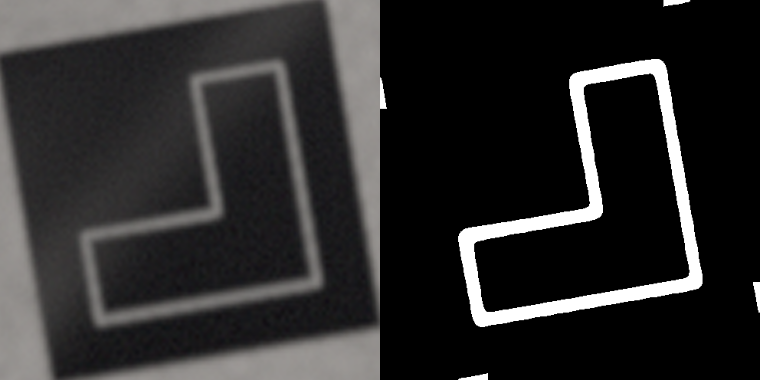

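View pics/m2.png

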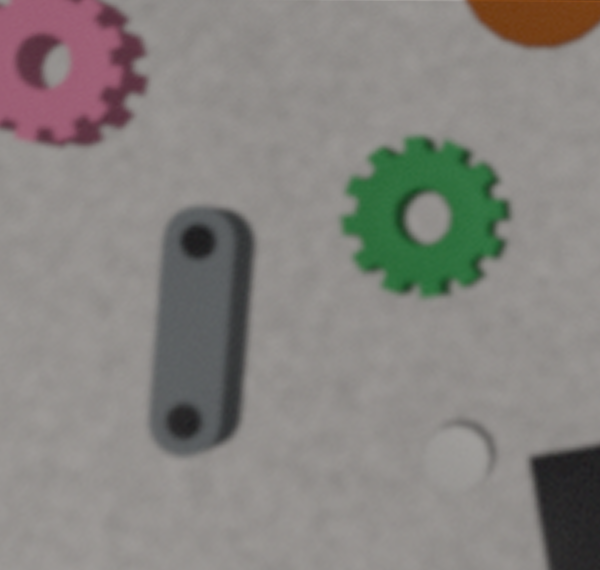

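>>> arm_command:
  series:
    - [0.7, 0.59, 1.98, -1.6, 0, 0, -0.55]
    - [0.7, 0.59, 1.98, -1.6, 0, 0, -0.55]
    - [0.7, 0.59, 1.98, -1.6, 0, 0, -0.55]
    - [0.7, 0.59, 1.98, -1.6, 0, 0, -0.55]
    - [0.7, 0.59, 1.98, -1.6, 0, 0, -0.55]
    - [0.7, 0.59, 1.98, -1.6, 0, 0, -0.55]
    - [0.7, 0.59, 1.98, -1.6, 0, 0, -0.55]
    - [0.7, 0.59, 1.98, -1.6, 0, 0, -0.55]
    - [0.7, 0, 0, 0, 0, 0, 0]
    - [0.7, 0, 0, 0, 0, 0, 0]
    - [0.7, 0, 0, 0, 0, 0, 0]
    - [0.7, 0, 0, 0, 0, 0, 0]

```text
clock: 3.1
eef_pos: [479.7, -125.7, 74.5]
tool_rot: [2.351, 1.569, -0.878]
force: [-0.3, -0.3, -0.9]
width: 59.8
```

```bash
python3 look.py w5; python3 - <<'E'
from meas import *
r=patch('w5',480,-123,18);cv2.imwrite('pics/m3.png',r)
E
```

```text
t 3.1 [ 479.7 -125.7   74.5] yaw_y -95.01 down [ 0.001 -0.001 -1.   ] w 59.8 F [-0.3 -0.3 -0.9]
```

View pics/m3.png

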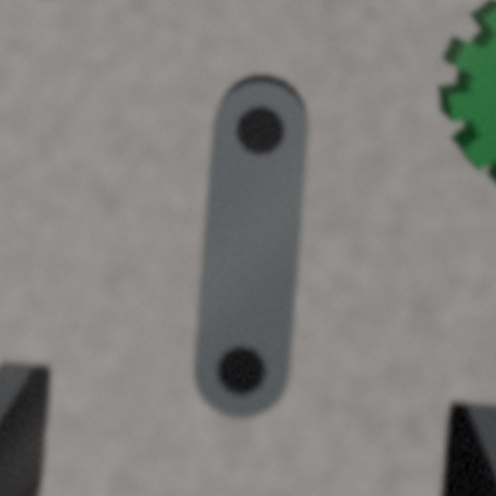

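View pics/w5.png

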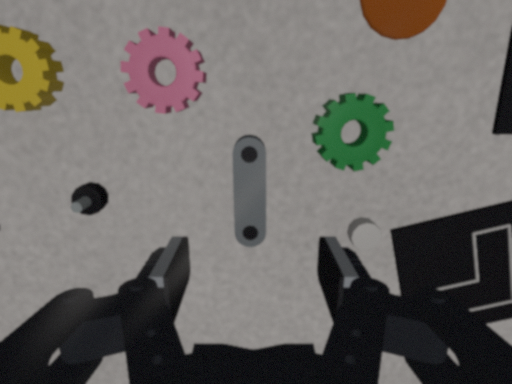

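>>> arm_command:
  series:
    - [0.7, 0, 0, -1.7, 0, 0, 0]
    - [0.7, 0, 0, -1.7, 0, 0, 0]
    - [0.7, 0, 0, -1.7, 0, 0, 0]
    - [0.7, 0, 0, -1.0, 0, 0, 0]
    - [0.7, 0, 0, -0.6, 0, 0, 0]
    - [0.7, 0, 0, -0.3, 0, 0, 0]
    - [0.7, 0, 0, -0.1, 0, 0, 0]
    - [0.7, 0, 0, 0, 0, 0, 0]
    - [0.7, 0, 0, 0, 0, 0, 0]
    - [0.2, 0, 0, 0, 0, 0, 0]
    - [0, 0, 0, 0, 0, 0, 0]
    - [0, 0, 0, 0, 0, 0, 0]
    - [0, 0, 0, 0, 0, 0, 0]
    - [0, 0, 0, 0, 0, 0, 0]
    - [0, 0, 0, 0, 0, 0, 0]
    - [0, 0, 0, 0, 0, 0, 0]
    - [0, 0, 0, 0, 0, 0, 0]

```text
clock: 4.57
eef_pos: [479.7, -123.5, 2.8]
tool_rot: [-0.147, 1.571, 2.91]
force: [0.3, 0.5, 0.2]
width: -0.1
```

```bash
python3 look.py w6
```

```text
t 4.5667 [ 479.7 -123.5    2.8] yaw_y -94.83 down [-0.  0. -1.] w -0.1 F [0.3 0.5 0.2]
```

View pics/w6.png

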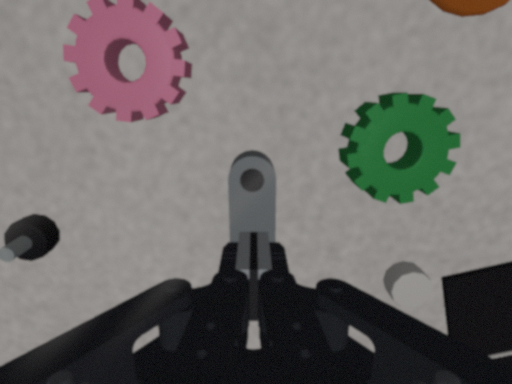

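```bash
python3 - <<'E'
from meas import *
im,C=load('w6')
for P in [(509.5,-126,18),(449.5,-121.3,18),(479.7,-123.5,3),(479.7,-123.5,22),(521,-127,18)]:print(P,w2p(C,P).round(0))
print(p2w(C,(252,180),18),p2w(C,(252,152),18))
cv2.imwrite('pics/s1.png',ctrl.get_image('side')[190:270,200:330].repeat(5,0).repeat(5,1))
E
```

```text
(509.5, -126, 18) [[252. 180.]]
(449.5, -121.3, 18) [[253. 285.]]
(479.7, -123.5, 3) [[252. 224.]]
(479.7, -123.5, 22) [[252. 238.]]
(521, -127, 18) [[252. 157.]]
[[ 509.29989825 -126.14667214   18.        ]] [[ 523.33343469 -127.35462819   18.        ]]
```

View pics/s1.png

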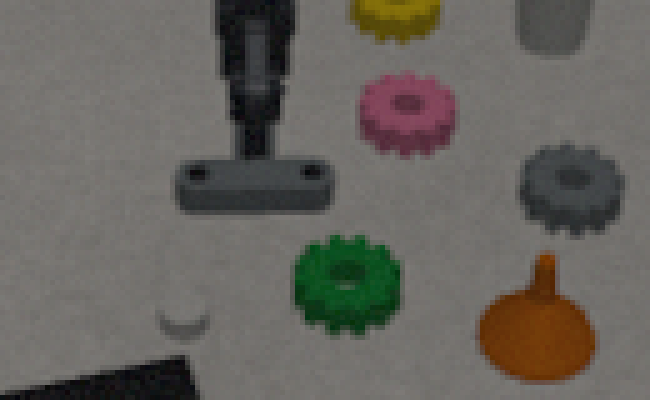

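```bash
python3 - <<'E'
from meas import *
C=cam('side')
for y in(-112,-123.5,-130,-137):
  for z in (3,10,18,22,26,30):print(y,z,w2p(C,(479.7,y,z)).round(1),end=' ')
  print()
E
```

```text
-112 3 [[250.4 225.4]] -112 10 [[250.4 223.4]] -112 18 [[250.4 221.1]] -112 22 [[250.4 220. ]] -112 26 [[250.5 218.8]] -112 30 [[250.5 217.7]] 
-123.5 3 [[250.9 228.3]] -123.5 10 [[250.9 226.3]] -123.5 18 [[250.9 224. ]] -123.5 22 [[250.9 222.9]] -123.5 26 [[250.9 221.7]] -123.5 30 [[250.9 220.6]] 
-130 3 [[251.1 229.9]] -130 10 [[251.1 228. ]] -130 18 [[251.1 225.7]] -130 22 [[251.1 224.5]] -130 26 [[251.2 223.4]] -130 30 [[251.2 222.2]] 
-137 3 [[251.4 231.7]] -137 10 [[251.4 229.8]] -137 18 [[251.4 227.5]] -137 22 [[251.4 226.3]] -137 26 [[251.4 225.2]] -137 30 [[251.4 224. ]]
```

>>> arm_command:
  series:
    - [0.6, 0, 0, 0.5, 0, 0, 0]
    - [0.6, 0, 0, 0.5, 0, 0, 0]
    - [0.6, 0, 0, 0, 0, 0, 0]
    - [0.6, 0, 0, 0, 0, 0, 0]
    - [0.6, 0, 0, 0, 0, 0, 0]
    - [0.6, 0, 0, -0.5, 0, 0, 0]
    - [0.6, 0, 0, -0.5, 0, 0, 0]
    - [0.6, 0, 0, -0.5, 0, 0, 0]
    - [0.6, 0, 0, -0.4, 0, 0, 0]
    - [0.6, 0, 0, -0.3, 0, 0, 0]
    - [0.6, 0, 0, 0, 0, 0, 0]
    - [0.6, 0, 0, 0, 0, 0, 0]

```text
clock: 5.67
eef_pos: [479.4, -123.4, -9.5]
tool_rot: [-0.137, 1.57, 2.92]
force: [-0.3, -1.0, 0.5]
width: 51.6
```

```bash
python3 look.py w7; python3 - <<'E'
from meas import *
im=cv2.imread('pics/w7.png')[120:340,130:380]
s=ctrl.get_image('side')[190:270,190:320]
cv2.imwrite('pics/s2.png',np.vstack([cv2.resize(im,(440,390),interpolation=2)[:, :390] if 0 else cv2.resize(im,(400,352)),cv2.resize(s,(400,246))]))
E
```

```text
t 5.6667 [ 479.4 -123.4   -9.5] yaw_y -94.84 down [-0.001  0.    -1.   ] w 51.6 F [-0.3 -1.   0.5]
```

View pics/s2.png

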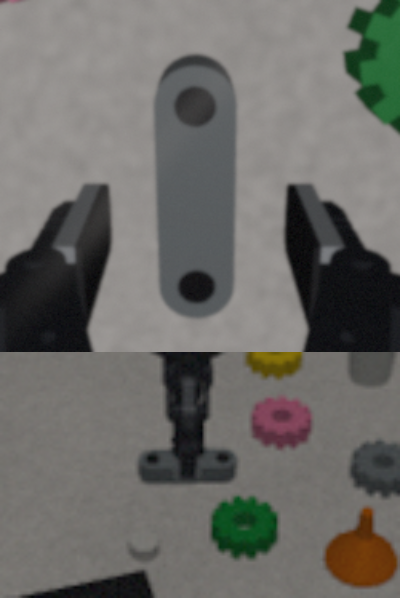

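>>> arm_command:
  series:
    - [0.4, 0, 0, 0, 0, 0, 0]
    - [0.2, 0, 0, 0, 0, 0, 0]
    - [0.1, 0, 0, 0, 0, 0, 0]
    - [0, 0, 0, 0, 0, 0, 0]
    - [0, 0, 0, 0, 0, 0, 0]
    - [0, 0, 0, 0, 0, 0, 0]

```text
clock: 6.27
eef_pos: [479.7, -123.5, -9.1]
tool_rot: [2.916, 1.571, -0.31]
force: [-1.0, -0.1, -0.5]
width: 0.1
```

```bash
python3 look.py w8; python3 - <<'E'
from meas import *
im=cv2.imread('pics/w8.png')[120:340,130:380]
s=ctrl.get_image('side')[190:270,190:320]
cv2.imwrite('pics/s3.png',np.vstack([cv2.resize(im,(400,352)),cv2.resize(s,(400,246))]))
E
```

```text
t 6.2667 [ 479.7 -123.5   -9.1] yaw_y -94.83 down [ 0. -0. -1.] w 0.1 F [-1.  -0.1 -0.5]
```

View pics/s3.png

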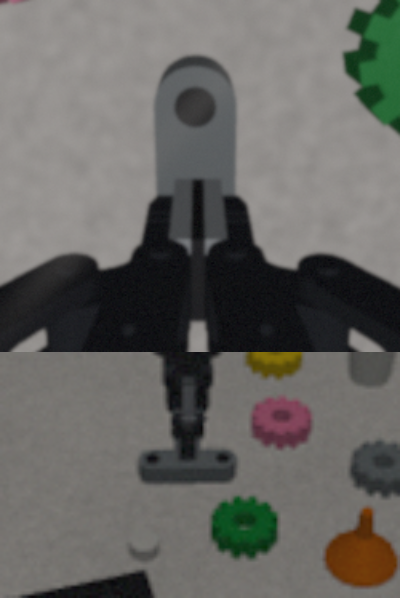

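>>> arm_command:
  series:
    - [0.6, 0, 0, 0.3, 0, 0, 0]
    - [0.6, 0, 0, 0, 0, 0, 0]
    - [0.6, 0, 0, 0, 0, 0, 0]
    - [0.6, 0, 0, 0, 0, 0, 0]
    - [0.6, 0, 0, -0.7, 0, 0, 0]
    - [0.6, 0, 0, -0.6, 0, 0, 0]
    - [0.6, 0, 0, -0.5, 0, 0, 0]
    - [0.6, 0, 0, -0.2, 0, 0, 0]
    - [0.6, 0, 0, 0, 0, 0, 0]
    - [0.4, 0, 0, 0, 0, 0, 0]
    - [0.2, 0, 0, 0, 0, 0, 0]
    - [0, 0, 0, 0, 0, 0, 0]
    - [0, 0, 0, 0, 0, 0, 0]
    - [0, 0, 0, 0, 0, 0, 0]
    - [0, 0, 0, 0, 0, 0, 0]

```text
clock: 7.62
eef_pos: [479.9, -123.6, -25.9]
tool_rot: [2.946, 1.57, -0.28]
force: [0.1, 0.7, 3.8]
width: 22.8
```

```bash
python3 look.py w9; python3 - <<'E'
from meas import *
im=cv2.imread('pics/w9.png')[120:340,130:380]
s=ctrl.get_image('side')[190:270,190:320]
cv2.imwrite('pics/s4.png',np.vstack([cv2.resize(im,(400,352)),cv2.resize(s,(400,246))]))
E
```

```text
t 7.6167 [ 479.9 -123.6  -25.9] yaw_y -94.84 down [ 0.001 -0.    -1.   ] w 22.8 F [0.1 0.7 3.8]
```

View pics/s4.png

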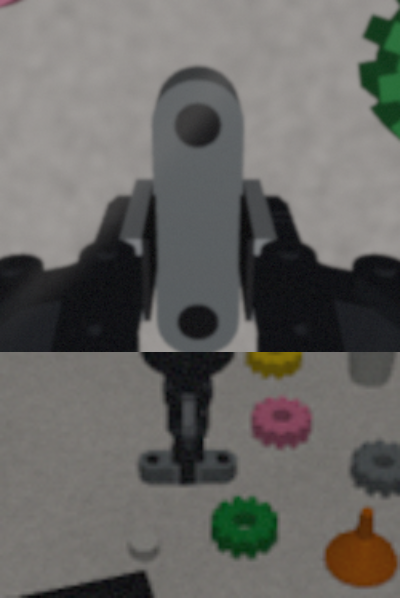

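>>> arm_command:
  series:
    - [0, 0, 0, 1, 0, 0, 0]
    - [0, 0, 0, 2, 0, 0, 0]
    - [0, 0, 0, 2, 0, 0, 0]
    - [0, 0, -1, 2, 0, 0, 0]
    - [0, 0, -2, 2, 0, 0, 0]
    - [0, 0, -2, 2, 0, 0, 0]
    - [0, 0, -2, 2, 0, 0, 0]
    - [0, 0, -2, 1.6, 0, 0, 0]
    - [0, 0, -2, 0, 0, 0, 0]
    - [0, 0, -1.6, 0, 0, 0, 0]
    - [0, 0, 0, 0, 0, 0, 0]
    - [0, 0, 0, 0, 0, 0, 0]
    - [0, 0, 0, 0, 0, 0, 0]
    - [0, 0, 0, 0, 0, 0, 0]

```text
clock: 8.88
eef_pos: [479.6, -247.7, 119.6]
tool_rot: [-0.946, 1.569, 2.113]
force: [0.3, -0.2, -1.1]
width: 22.5
```

```bash
python3 look.py w10
```

```text
t 8.8833 [ 479.6 -247.7  119.6] yaw_y -94.73 down [-0.001  0.001 -1.   ] w 22.5 F [ 0.3 -0.2 -1.1]
```

View pics/w10.png

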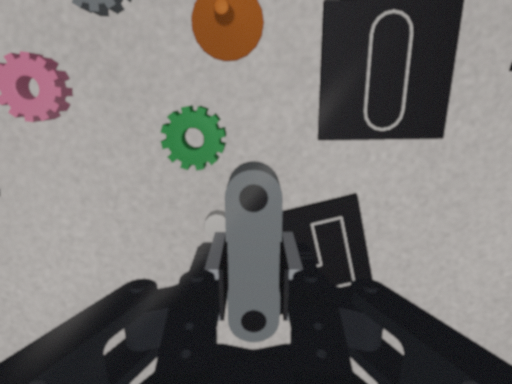

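```bash
cat >> meas.py <<'E'
def line(n,x,y,tag,h=62,thr=20,shape=None):
    im,C=load(n);r=rect(im,C,5,x-h,x+h,y-h,y+h,S)
    g=cv2.cvtColor(r,cv2.COLOR_BGR2GRAY).astype(np.float32)
    g=cv2.GaussianBlur(g,(0,0),2);bg=cv2.medianBlur(np.clip(g,0,255).astype(np.uint8),61)
    ln=((g-bg)>thr).astype(np.uint8)
    hh=r.shape[0]//2
    k,lab,st,ce=cv2.connectedComponentsWithStats(ln)
    best=None
    for i in range(1,k):
        x0,y0,w,hg,a=st[i]
        if a>400 and x0>8 and y0>8 and x0+w<2*hh-8 and y0+hg<2*hh-8:
            pts=np.argwhere(lab==i)[:,::-1].astype(np.float32)
            (a_,b_),wh,an=cv2.minAreaRect(pts)
            print(tag,'line',toW((a_,b_),x,y,h).round(1),np.round(np.array(wh)/S,1),'ang',round(an,2),a)
    cv2.imwrite(f'pics/p_{tag}.png',np.hstack([r,cv2.cvtColor(ln*255,cv2.COLOR_GRAY2BGR)]))
E
python3 - <<'E'
from meas import *
line('w10',554,-364,'lp',60); line('w4',391,-298,'bp')
im,C=load('w10')
print(p2w(C,[(254,197),(254,321)],119.6+44))
r=rect(im,C,163.6,415,540,-310,-185,4);cv2.imwrite('pics/m5.png',r)
E
```

```text
lp line [[ 557.2 -366.2]] [37.3 96.4] ang 3.87 17539
bp line [[ 390.1 -298.1]] [77.8 77.6] ang 80.33 23510
[[ 509.56750035 -251.40591151  163.6       ]
 [ 448.94551451 -246.40077978  163.6       ]]
```

View pics/p_lp.png

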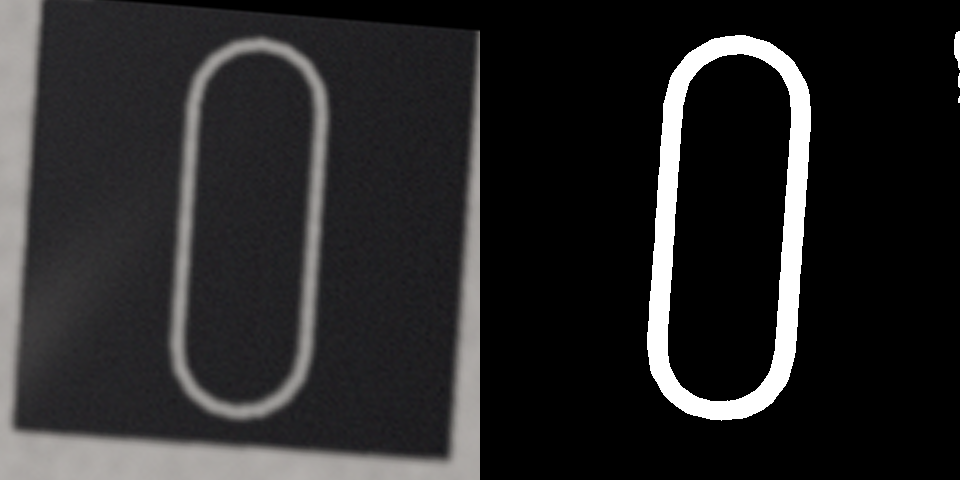

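View pics/m5.png

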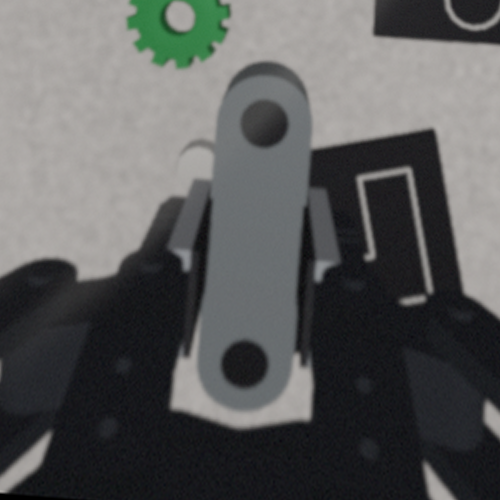

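>>> arm_command:
  series:
    - [0, 1.3, -1.94, -1.5, 0, 0, 0.15]
    - [0, 1.3, -1.94, -1.5, 0, 0, 0.15]
    - [0, 1.3, -1.94, -1.5, 0, 0, 0.15]
    - [0, 1.3, -1.94, -1.5, 0, 0, 0.15]
    - [0, 1.3, -1.94, -1.5, 0, 0, 0.15]
    - [0, 1.3, -1.94, -1.5, 0, 0, 0.15]
    - [0, 0, 0, 0, 0, 0, 0]
    - [0, 0, 0, 0, 0, 0, 0]
    - [0, 0, 0, 0, 0, 0, 0]
    - [0, 0, 0, 0, 0, 0, 0]
    - [0, 0, 0, 0, 0, 0, 0]

```text
clock: 9.85
eef_pos: [558.0, -364.7, 30.7]
tool_rot: [-2.814, 1.57, 0.26]
force: [0.6, 0.3, -0.6]
width: 22.4
```

```bash
python3 look.py w11;python3 look.py w12
```

```text
t 9.85 [ 558.  -364.7   30.7] yaw_y -93.86 down [ 0.001  0.    -1.   ] w 22.4 F [ 0.6  0.3 -0.6]
t 9.9 [ 558.1 -365.    30.8] yaw_y -93.87 down [ 0.001 -0.    -1.   ] w 22.0 F [ 0.1  0.6 -0.1]
```

View pics/w12.png

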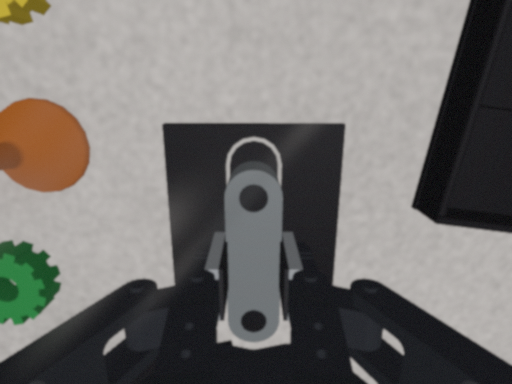

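>>> arm_command:
  series:
    - [0, -0.05, -0.05, -1.5, 0, 0, 0]
    - [0, 0, 0, -1.5, 0, 0, 0]
    - [0, 0, 0, -1.0, 0, 0, 0]
    - [0, 0, 0, -0.6, 0, 0, 0]
    - [0, 0, 0, -0.4, 0, 0, 0]
    - [0, 0, 0, -0.1, 0, 0, 0]
    - [0, 0, 0, 0, 0, 0, 0]
    - [0, 0, 0, 0, 0, 0, 0]
    - [0, 0, 0, 0, 0, 0, 0]
    - [0.4, 0, 0, 0, 0, 0, 0]
    - [0.6, 0, 0, 0, 0, 0, 0]
    - [0.6, 0, 0, 0, 0, 0, 0]
    - [0.6, 0, 0, 1.0, 0, 0, 0]
    - [0.6, 0, 0, 2, 0, 0, 0]
    - [0.6, 0, 0, 2, 0, 0, 0]
    - [0.6, 0, 0, 2, 0, 0, 0]
    - [0.6, 0, 0, 2, 0, 0, 0]
    - [0.6, 0, 0, 0, 0, 0, 0]
    - [0.6, 0, 0, 0, 0, 0, 0]
    - [0.6, 0, 0, 0, 0, 0, 0]

```text
clock: 11.62
eef_pos: [557.0, -366.2, 68.8]
tool_rot: [-0.784, 1.571, 2.289]
force: [-0.2, -0.4, -0.3]
width: 50.8
```

```bash
python3 look.py w13
```

```text
t 11.6167 [ 557.  -366.2   68.8] yaw_y -93.93 down [-0.  0. -1.] w 50.8 F [-0.2 -0.4 -0.3]
```

View pics/w13.png

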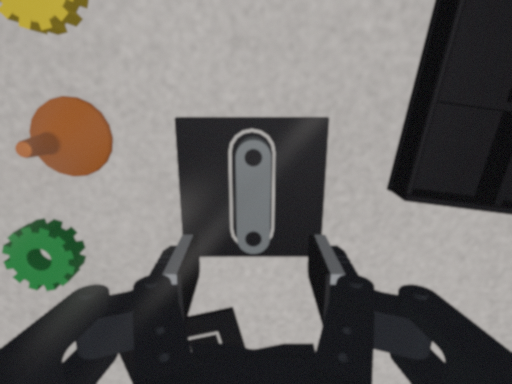

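```bash
python3 - <<'E'
from meas import *
im,C=load('w13')
h=p2w(C,[(253.5,157),(253.5,238)],23);print(h.round(1),h.mean(0).round(1))
r=rect(im,C,23,497,617,-426,-306,4);cv2.imwrite('pics/m6.png',r)
E
```

```text
[[ 586.5 -369.1   23. ]
 [ 526.7 -365.    23. ]] [ 556.6 -367.1   23. ]
```

View pics/m6.png

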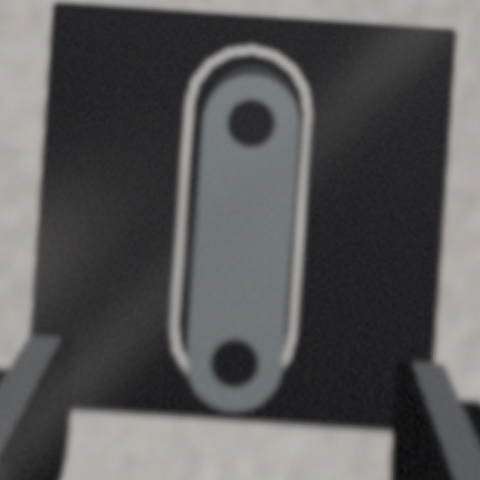

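>>> arm_command:
  series:
    - [1, 0, 0, 2.5, 0, 0, 0]
    - [1, 0, 0.3, 2.5, 0, 0, 0]
    - [1, 0.8, 2.0, 1.5, 0, 0, 0]
    - [1, 0.8, 2.3, 0, 0, 0, 0]
    - [1, 0.9, 2.3, 0, 0, 0, 0]
    - [1, 0.9, 2.3, 0, 0, 0, 0]
    - [1, 0.9, 2.3, 0, 0, 0, 0]
    - [1, 0.9, 2.3, 0, 0, 0, 0]
    - [1, 0.9, 2.3, 0, 0, 0, 0]
    - [1, 0.9, 2.3, -1, 0, 0, 0]
    - [1, 0.9, 2.3, -1, 0, 0, 0]
    - [1, 0.8, 1.7, -1, 0, 0, 0]
    - [1, 0, 0, 0, 0, 0, 0]
    - [1, 0, 0, 0, 0, 0, 0]
    - [1, 0, 0, 0, 0, 0, 0]
    - [1, 0, 0, 0, 0, 0, 0]

```text
clock: 13.0
eef_pos: [643.6, -144.6, 103.9]
tool_rot: [1.388, 1.569, -1.824]
force: [0.4, -0.8, 0.1]
width: 85.4
```

```bash
python3 look.py w14;python3 look.py w15; python3 - <<'E'
from meas import *
cv2.imwrite('pics/m7.png',patch('w15',644,-142,18))
E
```

```text
t 13.0 [ 643.6 -144.6  103.9] yaw_y -94.07 down [-0.    -0.001 -1.   ] w 85.4 F [ 0.4 -0.8  0.1]
t 13.05 [ 643.7 -144.6  104.1] yaw_y -94.08 down [ 0.    -0.001 -1.   ] w 85.6 F [ 0.2  0.8 -0.1]
```

View pics/w15.png

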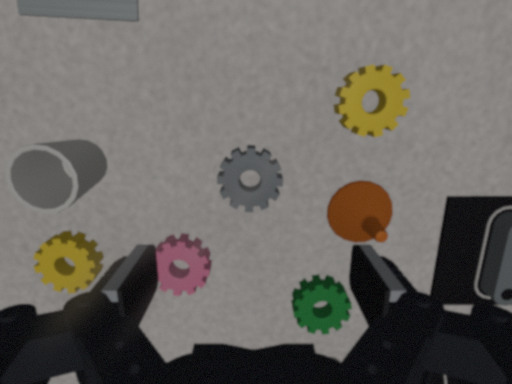

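View pics/m7.png

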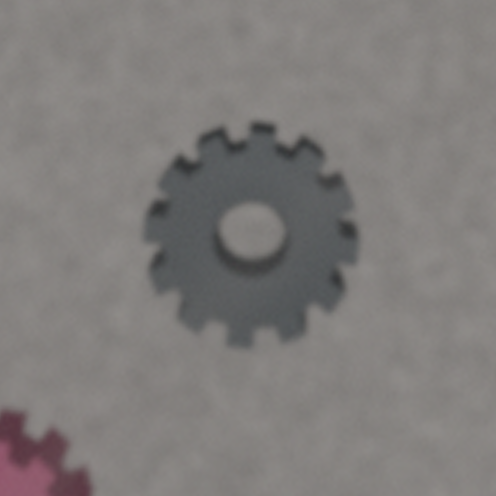

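>>> arm_command:
  series:
    - [1, 0.11, -0.03, -1.5, 0, 0, 3]
    - [1, 0.11, -0.04, -2, 0, 0, 4]
    - [1, 0, 0, -2, 0, 0, 4]
    - [1, 0, 0, -2, 0, 0, 2.2]
    - [1, 0, 0, -2, 0, 0, 0]
    - [1, 0, 0, -1.5, 0, 0, 0]
    - [1, 0, 0, -1, 0, 0, 0]
    - [1, 0, 0, -0.6, 0, 0, 0]
    - [1, 0, 0, -0.3, 0, 0, 0]
    - [1, 0, 0, 0, 0, 0, 0]
    - [1, 0, 0, 0, 0, 0, 0]

```text
clock: 14.02
eef_pos: [647.1, -143.3, -24.4]
tool_rot: [2.708, 1.569, -0.272]
force: [-0.3, -0.1, 0.1]
width: 85.4
```

```bash
python3 look.py w16
```

```text
t 14.0167 [ 647.1 -143.3  -24.4] yaw_y -80.74 down [ 0.001 -0.    -1.   ] w 85.4 F [-0.3 -0.1  0.1]
```

View pics/w16.png

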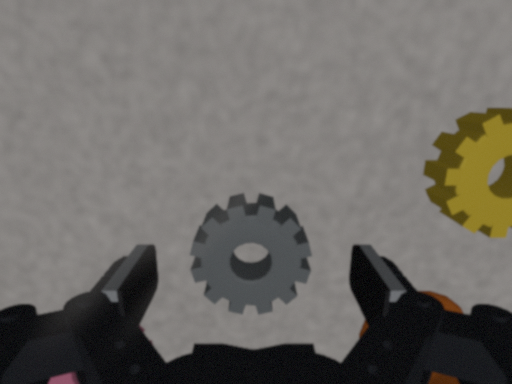

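>>> arm_command:
  series:
    - [0.8, 0, 0, 0, 0, 0, 0]
    - [0.7, 0, 0, 0, 0, 0, 0]
    - [0.6, 0, 0, 0, 0, 0, 0]
    - [0, 0, 0, 0, 0, 0, 0]
    - [0, 0, 0, 0, 0, 0, 0]
    - [0, 0, 0, 0, 0, 0, 0]
    - [0, 0, 0, 0, 0, 0, 0]

```text
clock: 14.65
eef_pos: [646.8, -143.1, -23.8]
tool_rot: [2.881, 1.57, -0.099]
force: [-1.1, 0.9, 7.2]
width: 50.4
```

```bash
python3 look.py w17
```

```text
t 14.65 [ 646.8 -143.1  -23.8] yaw_y -80.73 down [ 0.001 -0.    -1.   ] w 50.4 F [-1.1  0.9  7.2]
```

View pics/w17.png

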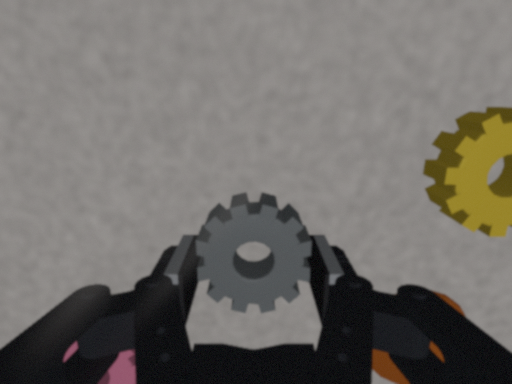

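```bash
python3 - <<'E'
from meas import *
im,C=load('w17')
cv2.imwrite('pics/m8.png',rect(im,C,18,612,682,-178,-108,8))
print(p2w(C,[(253.5,259)],18).round(1))
E
```

```text
[[ 647.1 -143.8   18. ]]
```

View pics/m8.png

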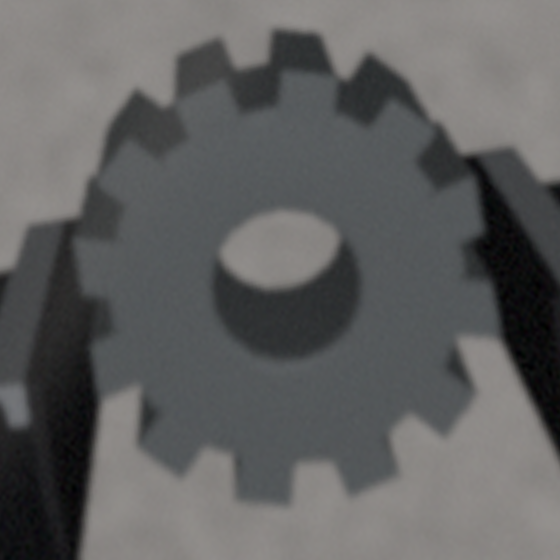

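>>> arm_command:
  series:
    - [0, 0, 0, 1, 0, 0, 0]
    - [0, 0, 0, 2, 0, 0, 0]
    - [0, 0, 0, 3, 0, 0, 0]
    - [0, -0.4, 0.6, 3, 0, 0, 0]
    - [0, -1, 1.6, 3, 0, 0, 0]
    - [0, -1.7, 2.6, 2, 0, 0, 0]
    - [0, -1.9, 2.9, 1.5, 0, 0, 0]
    - [0, -1.9, 2.9, 0, 0, 0, 0]
    - [0, -1.9, 2.9, 0, 0, 0, 0]
    - [0, -1.9, 2.9, 0, 0, 0, 0]
    - [0, -1.9, 2.9, 0, 0, 0, 0]
    - [0, -1.9, 2.9, 0, 0, 0, 0]
    - [0, -1.9, 2.9, 0, 0, 0, 0]
    - [0, -1.9, 2.9, 0, 0, 0, 0]
    - [0, -1.9, 2.9, 0, 0, 0, 0]
    - [0, -1.9, 2.9, 0, 0, 0, 0]
    - [0, -1.7, 2.6, 0, 0, 0, 0]
    - [0, -0.9, 0.9, 0, 0, 0, 0]
    - [0, 0, 0, 0, 0, 0, 0]
    - [0, 0, 0, 0, 0, 0, 0]

```text
clock: 16.37
eef_pos: [399.3, 230.4, 130.3]
tool_rot: [-2.97, 1.57, 0.335]
force: [-0.6, -0.4, -0.6]
width: 50.1
```

>>> arm_command:
  series:
    - [0, 0, 0, 0, 0, 0, 0]
    - [0, 0, 0, 0, 0, 0, 0]

```text
clock: 16.53
eef_pos: [400.6, 228.7, 130.0]
tool_rot: [2.713, 1.57, -0.27]
force: [0.1, -0.4, 0.6]
width: 50.2
```

```bash
python3 look.py w18; python3 look.py w19
```

```text
t 16.5333 [400.6 228.7 130. ] yaw_y -80.89 down [ 0.001 -0.    -1.   ] w 50.2 F [ 0.1 -0.4  0.6]
t 16.5833 [400.4 228.7 130. ] yaw_y -80.89 down [ 0.001 -0.    -1.   ] w 50.4 F [-0.2 -0.1  0.1]
```

View pics/w19.png

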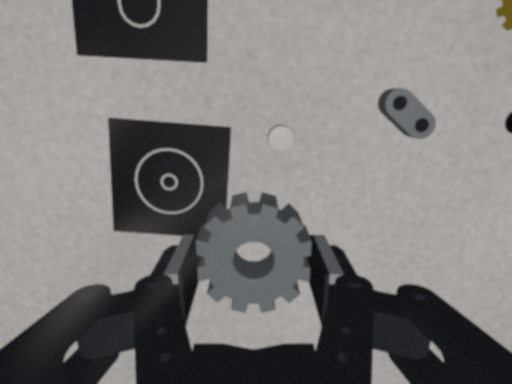

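```bash
python3 - <<'E'
from meas import *
line('w19',380,304,'gp',60)
im,C=load('w19');print(p2w(C,[(169,181)],5),p2w(C,[(400,103),(422,125)],18).round(1))
E
```

```text
gp line [[378.8 305.4]] [66.7 67.1] ang 26.57 16114
gp line [[378.9 305.4]] [18.8 18.8] ang 90.0 3435
[[379.42071885 305.08910163   5.        ]] [[482.1 115.8  18. ]
 [467.4  92.   18. ]]
```

View pics/p_gp.png

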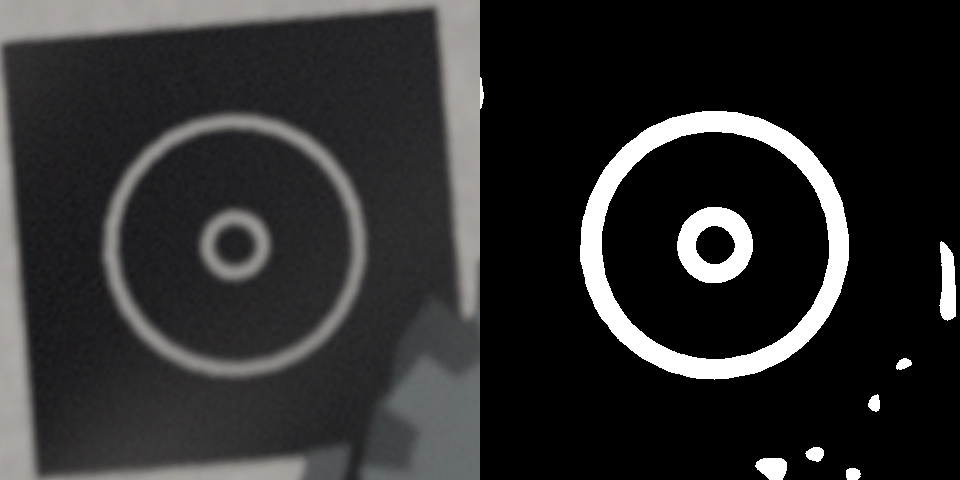

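>>> arm_command:
  series:
    - [0, -0.5, 1.9, -1, 0, 0, 0]
    - [0, -0.6, 2.1, -2, 0, 0, 0]
    - [0, -0.6, 2.1, -2, 0, 0, 0]
    - [0, -0.4, 1.6, -2, 0, 0, 0]
    - [0, 0, 0, -2, 0, 0, 0]
    - [0, 0, 0, -2, 0, 0, 0]
    - [0, 0, 0, -1.2, 0, 0, 0]
    - [0, 0, 0, -0.8, 0, 0, 0]
    - [0, 0, 0, 0, 0, 0, 0]
    - [0, 0, 0, 0, 0, 0, 0]
    - [0, 0, 0, 0, 0, 0, 0]
    - [0, 0, 0, 0, 0, 0, 0]

```text
clock: 17.63
eef_pos: [379.1, 307.2, 0.7]
tool_rot: [-2.617, 1.569, 0.686]
force: [0.6, 0.4, 0.2]
width: 50.0
```

```bash
python3 look.py w20
```

```text
t 17.6333 [379.1 307.2   0.7] yaw_y -80.76 down [ 0.001  0.001 -1.   ] w 50.0 F [0.6 0.4 0.2]
```

View pics/w20.png

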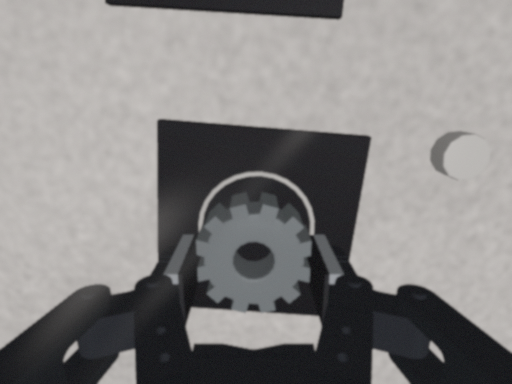

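>>> arm_command:
  series:
    - [0, 0, -0.14, -0.6, 0, 0, 0]
    - [0, 0, 0, -0.6, 0, 0, 0]
    - [0, 0, 0, -0.5, 0, 0, 0]
    - [0, 0, 0, -0.3, 0, 0, 0]
    - [0, 0, 0, -0.1, 0, 0, 0]
    - [0, 0, 0, 0, 0, 0, 0]
    - [0, 0, 0, 0, 0, 0, 0]
    - [0.7, 0, 0, 0, 0, 0, 0]
    - [0.8, 0, 0, 0, 0, 0, 0]
    - [1, 0, 0, 0, 0, 0, 0]
    - [1, 0, 0, 0, 0, 0, 0]
    - [1, 0, 0, 0.5, 0, 0, 0]
    - [1, 0, 0, 1.5, 0, 0, 0]
    - [1, 0, 0, 3, 0, 0, 0]
    - [1, 0, 0, 3, 0, 0, 0]
    - [1, 0, 0, 3, 0, 0, 0]
    - [1, 0, 0, 0, 0, 0, 0]
    - [1, 0, 0, 0, 0, 0, 0]
    - [1, 0, 0, 0, 0, 0, 0]

```text
clock: 19.27
eef_pos: [378.0, 305.3, 88.5]
tool_rot: [0.417, 1.57, -2.562]
force: [-0.3, -0.2, -1.1]
width: 85.5
```

```bash
python3 look.py w21; python3 - <<'E'
from meas import *
im,C=load('w21')
cv2.imwrite('pics/m9.png',np.hstack([rect(im,C,z,340,420,265,345,5) for z in (5,23)]))
E
```

```text
t 19.2667 [378.  305.3  88.5] yaw_y -80.73 down [-0. -0. -1.] w 85.5 F [-0.3 -0.2 -1.1]
```

View pics/w21.png

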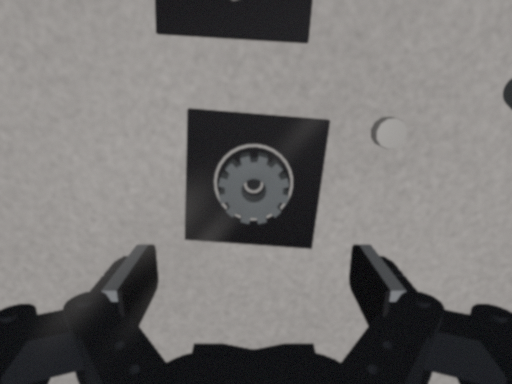

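View pics/m9.png

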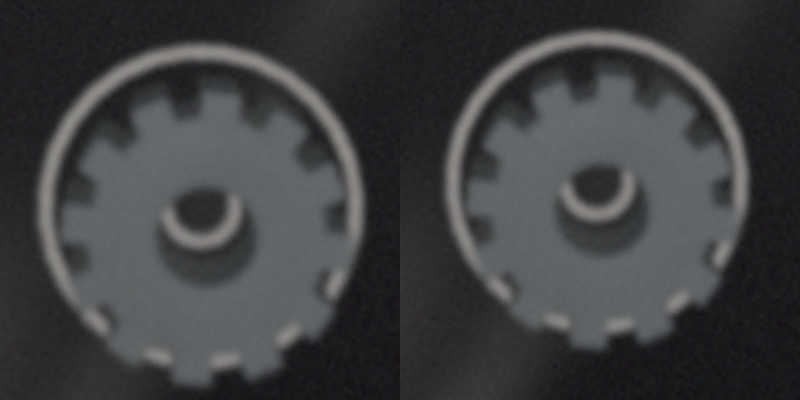

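>>> arm_command:
  series:
    - [0.7, 0.6, -1.2, 0, 0, 0, 3]
    - [0.7, 1.2, -2.5, 0, 0, 0, 6]
    - [0.7, 1.3, -2.7, 0, 0, 0, 6.5]
    - [0.7, 1.3, -2.7, 0, 0, 0, 6.5]
    - [0.7, 1.3, -2.7, 0, 0, 0, 6.5]
    - [0.7, 1.3, -2.7, -0.5, 0, 0, 6.5]
    - [0.7, 1.3, -2.7, -1, 0, 0, 6.5]
    - [0.7, 0.8, -1.8, -1, 0, 0, 5]
    - [0.7, 0.5, -1.2, -0.5, 0, 0, 2.5]
    - [0.7, 0, 0, 0, 0, 0, 0]
    - [0.7, 0, 0, 0, 0, 0, 0]
    - [0.7, 0, 0, 0, 0, 0, 0]
    - [0.7, 0, 0, 0, 0, 0, 0]
    - [0.7, 0, 0, 0, 0, 0, 0]

```text
clock: 20.48
eef_pos: [474.1, 105.1, 59.0]
tool_rot: [-2.943, 1.57, 1.218]
force: [-0.2, -0.3, 0.0]
width: 59.7
```

```bash
python3 look.py w22; python3 look.py w23; python3 - <<'E'
from meas import *
cv2.imwrite('pics/m10.png',patch('w23',475,104,18))
E
```

```text
t 20.4833 [474.1 105.1  59. ] yaw_y -31.62 down [ 0.     0.001 -1.   ] w 59.7 F [-0.2 -0.3  0. ]
t 20.5333 [474.2 104.9  59.1] yaw_y -31.63 down [ 0.  0. -1.] w 60.1 F [ 0.3 -1.4  0.1]
```

View pics/m10.png

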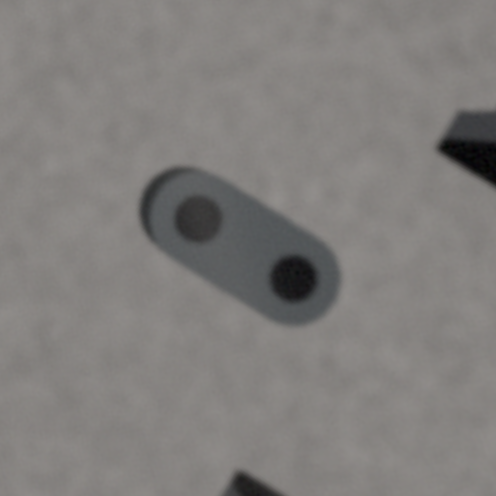

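View pics/w23.png

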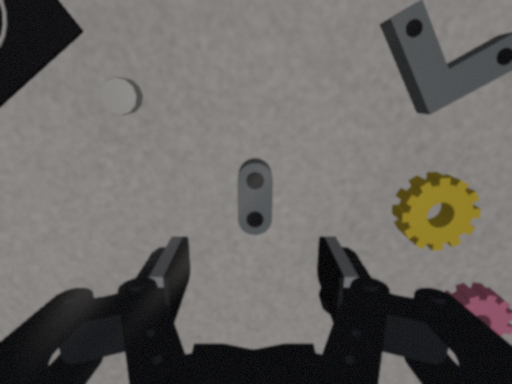

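>>> arm_command:
  series:
    - [0.7, 0.05, -0.02, -1.5, 0, 0, -0.6]
    - [0.7, 0, 0, -2, 0, 0, 0]
    - [0.7, 0, 0, -2, 0, 0, 0]
    - [0.7, 0, 0, -1.5, 0, 0, 0]
    - [0.7, 0, 0, -0.8, 0, 0, 0]
    - [0.7, 0, 0, -0.4, 0, 0, 0]
    - [0.7, 0, 0, -0.2, 0, 0, 0]
    - [0.7, 0, 0, 0, 0, 0, 0]
    - [0.7, 0, 0, 0, 0, 0, 0]
    - [0.4, 0, 0, 0, 0, 0, 0]
    - [0.2, 0, 0, 0, 0, 0, 0]
    - [0, 0, 0, 0, 0, 0, 0]
    - [0, 0, 0, 0, 0, 0, 0]
    - [0, 0, 0, 0, 0, 0, 0]
    - [0, 0, 0, 0, 0, 0, 0]

```text
clock: 21.83
eef_pos: [475.3, 103.3, -24.4]
tool_rot: [2.22, 1.57, 0.085]
force: [-1.2, -0.2, 6.0]
width: 22.5
```

```bash
python3 look.py w24
```

```text
t 21.8333 [475.3 103.3 -24.4] yaw_y -32.34 down [ 0.001  0.    -1.   ] w 22.5 F [-1.2 -0.2  6. ]
```

View pics/w24.png

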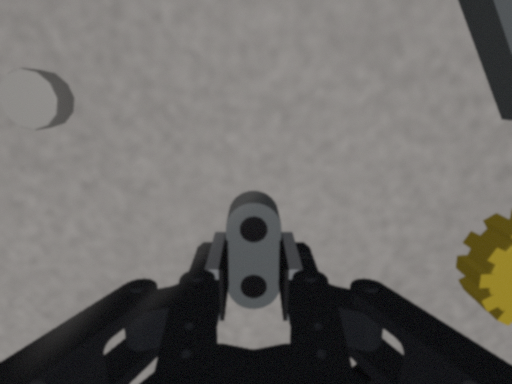

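>>> arm_command:
  series:
    - [0, 0, 0, 1, 0, 0, 0]
    - [0, 0, 0, 2, 0, 0, -1]
    - [0, 0, 0.5, 2.5, 0, 0, -4]
    - [0, -0.1, 1.2, 2.5, 0, 0, -6.5]
    - [0, -0.2, 2, 2.5, 0, 0, -6.5]
    - [0, -0.2, 2, 2, 0, 0, -6.5]
    - [0, -0.2, 2, 1, 0, 0, -6.5]
    - [0, -0.2, 2, 0, 0, 0, -6.5]
    - [0, -0.1, 2, 0, 0, 0, -6.5]
    - [0, 0, 1.5, 0, 0, 0, -6.5]
    - [0, 0, 0.5, 0, 0, 0, -4.5]
    - [0, 0, 0, 0, 0, 0, 0]
    - [0, 0, 0, 0, 0, 0, 0]
    - [0, 0, 0, 0, 0, 0, 0]
    - [0, 0, 0, 0, 0, 0, 0]
    - [0, 0, 0, 0, 0, 0, 0]
    - [0, 0, 0, 0, 0, 0, 0]

```text
clock: 23.3
eef_pos: [465.1, 239.6, 109.9]
tool_rot: [0.628, 1.571, -2.467]
force: [0.2, 0.0, 0.1]
width: 22.3
```

```bash
python3 look.py w25; python3 - <<'E'
from meas import *
im,C=load('w24');h=p2w(C,[(253.5,230),(253.5,286)],18);print(h.round(1),h.mean(0).round(1))
line('w25',541,343,'sp',60)
E
```

```text
t 23.3 [465.1 239.6 109.9] yaw_y -87.37 down [-0. -0. -1.] w 22.3 F [0.2 0.  0.1]
[[483.7 115.2  18. ]
 [468.9  91.8  18. ]] [476.3 103.5  18. ]
sp line [[538.1 343.8]] [64.7 37.3] ang 83.99 12441
```

View pics/w25.png

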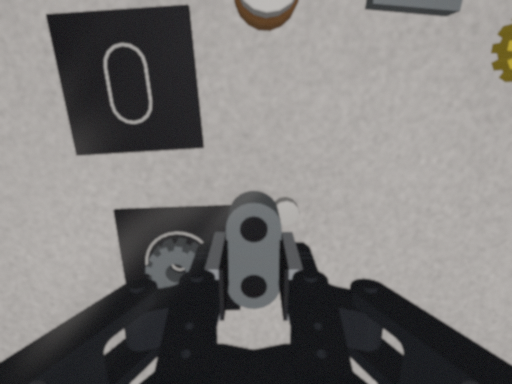

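View pics/p_sp.png

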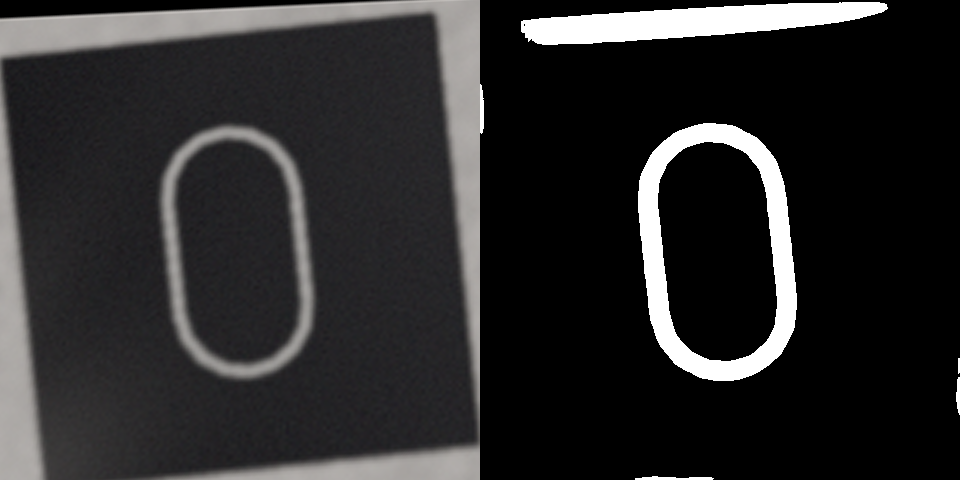

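>>> arm_command:
  series:
    - [0, 0.7, 1.0, 0, 0, 0, 0.4]
    - [0, 1.4, 2.0, -1, 0, 0, 0.7]
    - [0, 1.8, 2.6, -2, 0, 0, 0.7]
    - [0, 1.8, 2.6, -2, 0, 0, 0.7]
    - [0, 1.0, 1.4, -2, 0, 0, 0.7]
    - [0, 0.53, 0.81, -2, 0, 0, 0]
    - [0, 0, 0, -1.3, 0, 0, 0]
    - [0, 0, 0, -0.7, 0, 0, 0]
    - [0, 0, 0, 0, 0, 0, 0]
    - [0, 0, 0, 0, 0, 0, 0]
    - [0, 0, 0, 0, 0, 0, 0]
    - [0, 0, 0, 0, 0, 0, 0]
    - [0, 0, 0, 0, 0, 0, 0]

```text
clock: 24.43
eef_pos: [537.8, 344.5, 1.1]
tool_rot: [-2.681, 1.569, 0.563]
force: [0.1, -0.9, -1.2]
width: 22.6
```

```bash
python3 look.py w26
```

```text
t 24.4333 [537.8 344.5   1.1] yaw_y -84.15 down [ 0.002  0.001 -1.   ] w 22.6 F [ 0.1 -0.9 -1.2]
```

View pics/w26.png

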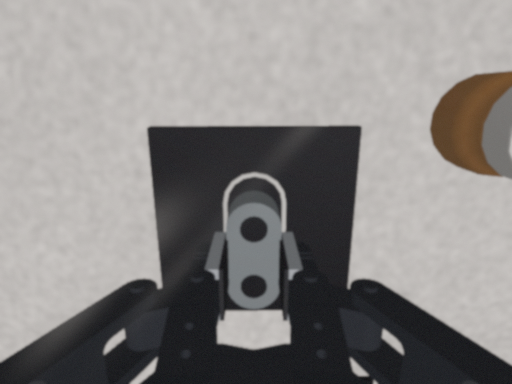

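>>> arm_command:
  series:
    - [0, -0.03, -0.05, -0.6, 0, 0, 0]
    - [0, 0, 0, -0.6, 0, 0, 0]
    - [0, 0, 0, -0.5, 0, 0, 0]
    - [0, 0, 0, -0.3, 0, 0, 0]
    - [0, 0, 0, -0.1, 0, 0, 0]
    - [0, 0, 0, 0, 0, 0, 0]
    - [0, 0, 0, 0, 0, 0, 0]
    - [0, 0, 0, 0, 0, 0, 0]
    - [0.4, 0, 0, 0, 0, 0, 0]
    - [0.6, 0, 0, 0, 0, 0, 0]
    - [0.6, 0, 0, 0, 0, 0, 0]
    - [0.6, 0, 0, 0.8, 0, 0, 0]
    - [0.6, 0, 0, 2, 0, 0, 0]
    - [0.6, 0, 0, 3, 0, 0, 0]
    - [0.6, 0, 0, 3, 0, 0, 0]
    - [0.6, 0, 0, 2, 0, 0, 0]
    - [0.6, 0, 0, 0, 0, 0, 0]
    - [0.6, 0, 0, 0, 0, 0, 0]
    - [0.6, 0, 0, 0, 0, 0, 0]

```text
clock: 26.07
eef_pos: [536.3, 343.6, 86.2]
tool_rot: [0.479, 1.57, -2.56]
force: [-0.4, 0.0, 0.3]
width: 51.2
```

```bash
python3 look.py w27; python3 - <<'E'
from meas import *
im,C=load('w27')
cv2.imwrite('pics/m11.png',np.hstack([rect(im,C,z,498,578,304,384,5) for z in (5,23)]))
E
```

```text
t 26.0667 [536.3 343.6  86.2] yaw_y -84.13 down [-0.001 -0.001 -1.   ] w 51.2 F [-0.4  0.   0.3]
```

View pics/w27.png

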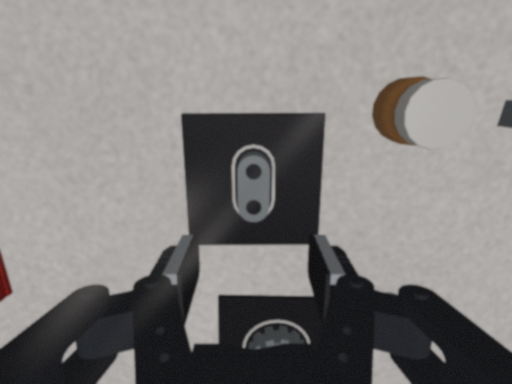

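View pics/m11.png

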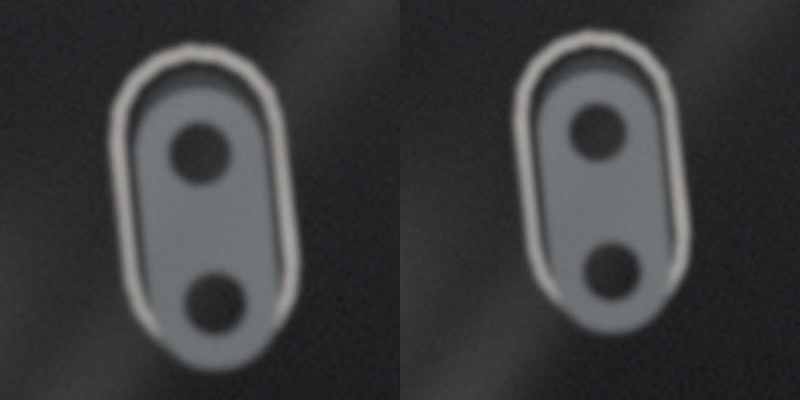

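>>> arm_command:
  series:
    - [0.75, 0, 0, 2, 0, 0, -1]
    - [0.75, 0.2, -0.6, 2, 0, 0, -1]
    - [0.75, 0.9, -2.4, 0, 0, 0, -1]
    - [0.75, 1.0, -2.7, 0, 0, 0, -1]
    - [0.75, 1.0, -2.7, 0, 0, 0, -1]
    - [0.75, 1.0, -2.7, 0, 0, 0, -1]
    - [0.75, 1.0, -2.7, 0, 0, 0, 0]
    - [0.75, 1.0, -2.7, 0, 0, 0, 0]
    - [0.75, 1.0, -2.7, 0, 0, 0, 0]
    - [0.75, 1.0, -2.4, -1, 0, 0, 0]
    - [0.75, 0.8, -1.6, -1, 0, 0, 0]
    - [0.75, 0.2, -0.8, 0, 0, 0, 0]
    - [0.75, 0, 0, 0, 0, 0, 0]
    - [0.75, 0, 0, 0, 0, 0, 0]
    - [0.75, 0, 0, 0, 0, 0, 0]
    - [0.75, 0, 0, 0, 0, 0, 0]
    - [0.75, 0, 0, 0, 0, 0, 0]

```text
clock: 27.53
eef_pos: [627.7, 105.9, 107.2]
tool_rot: [-1.997, 1.57, 1.144]
force: [-0.2, -0.7, -0.7]
width: 63.8
```

```bash
python3 look.py w28; python3 - <<'E'
from meas import *
cv2.imwrite('pics/m12.png',patch('w28',632,126,18))
E
```

```text
t 27.5333 [627.7 105.9 107.2] yaw_y -90.0 down [ 0.     0.001 -1.   ] w 63.8 F [-0.2 -0.7 -0.7]
```

View pics/m12.png

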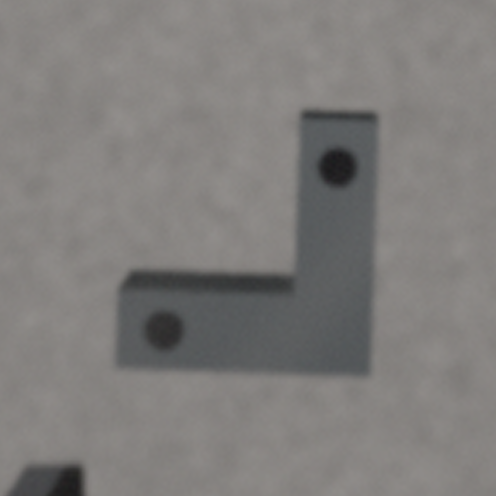

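View pics/w28.png

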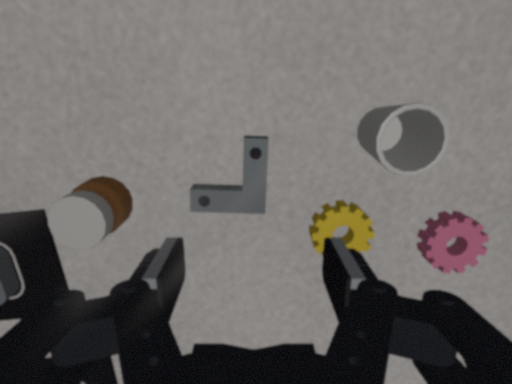

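>>> arm_command:
  series:
    - [0.75, 0.6, 0.03, -1, 0, 0, -1.8]
    - [0.75, 0.65, 0.02, -2, 0, 0, 0]
    - [0.75, 0, 0, -2, 0, 0, 0]
    - [0.75, 0, 0, -2, 0, 0, 0]
    - [0.75, 0, 0, -2, 0, 0, 0]
    - [0.75, 0, 0, -1.4, 0, 0, 0]
    - [0.75, 0, 0, 0, 0, 0, 0]
    - [0.75, 0, 0, 0, 0, 0, 0]

```text
clock: 28.25
eef_pos: [640.1, 104.5, 2.0]
tool_rot: [0.284, 1.569, -2.892]
force: [-0.4, 0.2, 0.4]
width: 64.2
```

```bash
python3 look.py w29
```

```text
t 28.25 [640.1 104.5   2. ] yaw_y -91.96 down [-0.001 -0.    -1.   ] w 64.2 F [-0.4  0.2  0.4]
```

View pics/w29.png

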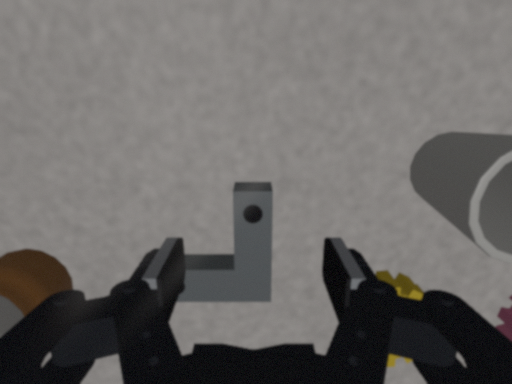

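>>> arm_command:
  series:
    - [0.75, 0, 0, -1.2, 0, 0, 0]
    - [0.75, 0, 0, -0.8, 0, 0, 0]
    - [0.75, 0, 0, -0.5, 0, 0, 0]
    - [0.75, 0, 0, -0.2, 0, 0, 0]
    - [0.75, 0, 0, 0, 0, 0, 0]
    - [0.75, 0, 0, 0, 0, 0, 0]
    - [0.5, 0, 0, 0, 0, 0, 0]
    - [0.3, 0, 0, 0, 0, 0, 0]
    - [0.2, 0, 0, 0, 0, 0, 0]
    - [0, 0, 0, 0, 0, 0, 0]
    - [0, 0, 0, 0, 0, 0, 0]
    - [0, 0, 0, 0, 0, 0, 0]
    - [0, 0, 0, 0, 0, 0, 0]

```text
clock: 29.38
eef_pos: [640.8, 104.5, -23.7]
tool_rot: [-2.993, 1.57, 0.115]
force: [-0.4, 0.3, 5.0]
width: 18.4
```

```bash
python3 look.py w30; python3 - <<'E'
from meas import *
im,C=load('w30')
cv2.imwrite('pics/m13.png',rect(im,C,18,585,685,70,170,5))
E
```

```text
t 29.3833 [640.8 104.5 -23.7] yaw_y -91.94 down [ 0.001  0.    -1.   ] w 18.4 F [-0.4  0.3  5. ]
```

View pics/m13.png

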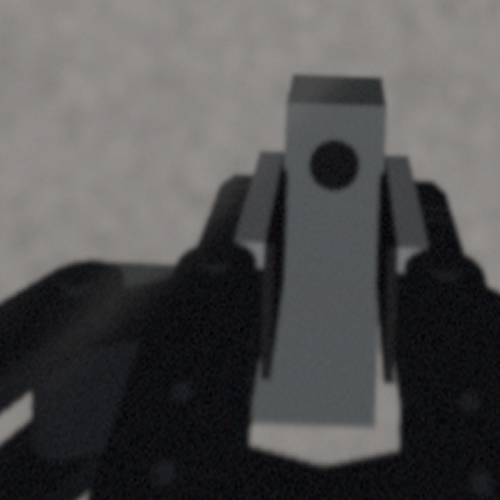

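>>> arm_command:
  series:
    - [0, 0, 0, 1, 0, 0, 0]
    - [0, 0, 0, 2, 0, 0, 0]
    - [0, 0, 0, 3, 0, 0, 0]
    - [0, -0.2, -0.4, 3, 0, 0, 0]
    - [0, -0.7, -1.2, 2.5, 0, 0, 0.5]
    - [0, -1.3, -2.3, 0, 0, 0, 1]
    - [0, -1.7, -3.0, 0, 0, 0, 1]
    - [0, -1.7, -3.0, 0, 0, 0, 1]
    - [0, -1.7, -3.0, 0, 0, 0, 1]
    - [0, -1.7, -3.0, 0, 0, 0, 1]
    - [0, -1.7, -3.0, 0, 0, 0, 1]
    - [0, -1.7, -3.0, 0, 0, 0, 1]
    - [0, -1.7, -3.0, 0, 0, 0, 1]
    - [0, -1.7, -3.0, 0, 0, 0, 1]
    - [0, -1.7, -3.0, 0, 0, 0, 1]
    - [0, -1.7, -3.0, 0, 0, 0, 1]
    - [0, -1.7, -3.0, 0, 0, 0, 1]
    - [0, -1.6, -2.8, 0, 0, 0, 0]
    - [0, -1.0, -1.8, 0, 0, 0, 0]
    - [0, -0.4, -0.8, 0, 0, 0, 0]

```text
clock: 31.1
eef_pos: [398.6, -322.2, 91.1]
tool_rot: [0.762, 1.569, -2.201]
force: [-0.6, 0.1, -0.7]
width: 18.3
```

>>> arm_command:
  series:
    - [0, 0, 0, 0, 0, 0, 0]
    - [0, 0, 0, -1, 0, 0, 0]
    - [0, 0, 0, -2, 0, 0, 0]
    - [0, 0, 0, -1, 0, 0, 0]
    - [0, 0, 0, 0, 0, 0, 0]
    - [0, 0, 0, 0, 0, 0, 0]
    - [0, 0, 0, 0, 0, 0, 0]

```text
clock: 31.68
eef_pos: [402.2, -317.8, 51.0]
tool_rot: [-2.786, 1.57, 0.542]
force: [0.1, 0.8, -0.5]
width: 18.1
```

```bash
python3 look.py w31
```

```text
t 31.6833 [ 402.2 -317.8   51. ] yaw_y -79.35 down [ 0.  0. -1.] w 18.1 F [ 0.1  0.8 -0.5]
```

View pics/w31.png

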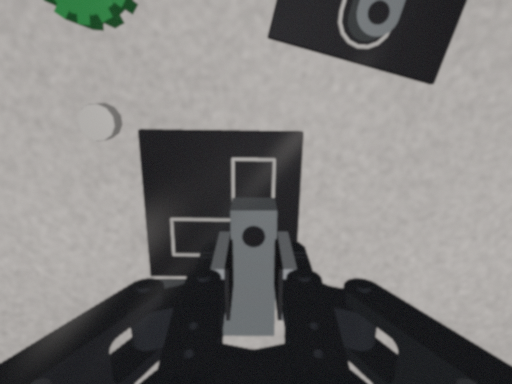

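```bash
python3 - <<'E'
from meas import *
im,C=load('w31')
cv2.imwrite('pics/m14.png',rect(im,C,5,360,450,-350,-230,5))
cv2.imwrite('pics/m15.png',rect(im,C,51+24.2+18,350,450,-350,-250,5))
E
```

```text
(no output)
```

View pics/m14.png

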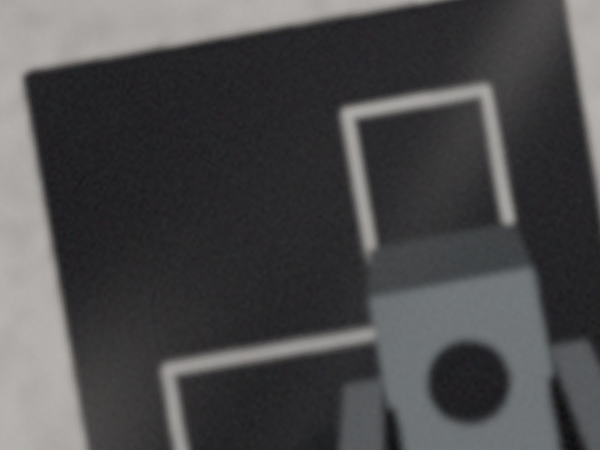

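View pics/m15.png

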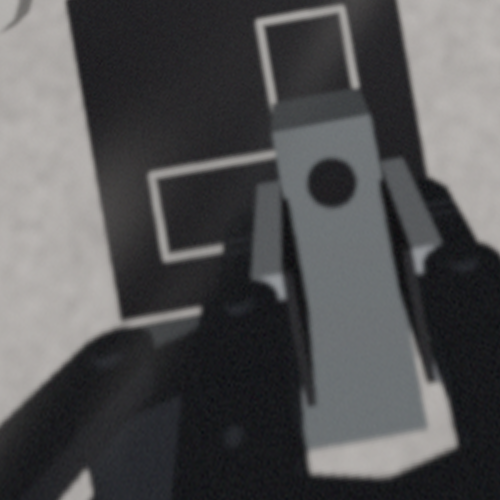

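>>> arm_command:
  series:
    - [0, -0.03, -0.03, -1.5, 0, 0, -1.2]
    - [0, 0, 0, -2, 0, 0, 0]
    - [0, 0, 0, -1.5, 0, 0, 0]
    - [0, 0, 0, -0.8, 0, 0, 0]
    - [0, 0, 0, -0.2, 0, 0, 0]
    - [0, 0, 0, 0, 0, 0, 0]
    - [0, 0, 0, 0, 0, 0, 0]
    - [0, 0, 0, 0, 0, 0, 0]

```text
clock: 32.4
eef_pos: [401.7, -319.3, -8.3]
tool_rot: [2.379, 1.569, -0.599]
force: [-0.4, 1.1, -0.1]
width: 18.2
```

```bash
python3 look.py w32
```

```text
t 32.4 [ 401.7 -319.3   -8.3] yaw_y -80.64 down [ 0.001 -0.001 -1.   ] w 18.2 F [-0.4  1.1 -0.1]
```

View pics/w32.png

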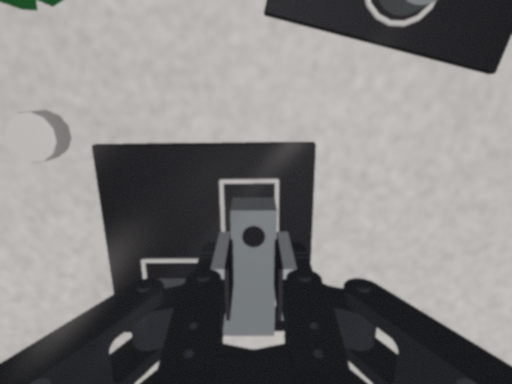

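>>> arm_command:
  series:
    - [0, 0.03, 0.15, -0.4, 0, 0, 0]
    - [0, 0, 0, -0.4, 0, 0, 0]
    - [0, 0, 0, -0.2, 0, 0, 0]
    - [0, 0, 0, -0.1, 0, 0, 0]
    - [0, 0, 0, 0, 0, 0, 0]
    - [0, 0, 0, 0, 0, 0, 0]
    - [0, 0, 0, 0, 0, 0, 0]

```text
clock: 33.03
eef_pos: [401.5, -317.2, -18.7]
tool_rot: [2.37, 1.57, -0.608]
force: [-2.3, 2.8, 18.7]
width: 18.1
```

```bash
python3 look.py w33; python3 - <<'E'
from meas import *
im,C=load('w33')
cv2.imwrite('pics/m16.png',np.hstack([rect(im,C,z,360,450,-350,-270,5) for z in (5,23)]))
E
```

```text
t 33.0333 [ 401.5 -317.2  -18.7] yaw_y -80.62 down [ 0. -0. -1.] w 18.1 F [-2.3  2.8 18.7]
```

View pics/m16.png

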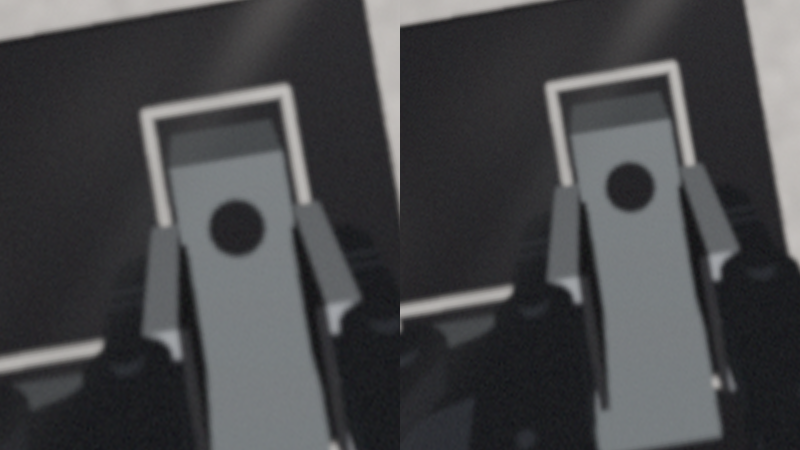

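>>> arm_command:
  series:
    - [0, 0, 0, 0.2, 0, 0, 0]
    - [0, 0.14, -0.08, 0, 0, 0, 0]
    - [0, 0, 0, 0, 0, 0, 0]
    - [0, 0, 0, 0, 0, 0, 0]
    - [0, 0, 0, -0.15, 0, 0, 0]
    - [0, 0, 0, 0, 0, 0, 0]
    - [0, 0, 0, 0, 0, 0, 0]
    - [0.3, 0, 0, 0, 0, 0, 0]
    - [0.45, 0, 0, 0, 0, 0, 0]
    - [0.45, 0, 0, 0, 0, 0, 0]
    - [0.45, 0, 0, 0.5, 0, 0, 0]
    - [0.45, 0, 0, 1, 0, 0, 0]
    - [0.45, 0, 0, 2, 0, 0, 0]
    - [0.45, 0, 0, 3, 0, 0, 0]
    - [0.45, 0, 0, 3, 0, 0, 0]
    - [0.45, 0, 0, 3, 0, 0, 0]
    - [0.45, 0, 0, 0, 0, 0, 0]
    - [0.45, 0, 0, 0, 0, 0, 0]
    - [0.45, 0, 0, 0, 0, 0, 0]

```text
clock: 34.67
eef_pos: [402.5, -318.1, 105.6]
tool_rot: [2.12, 1.571, -0.858]
force: [-0.4, 0.5, -0.4]
width: 38.7
```

```bash
python3 look.py w34; python3 - <<'E'
from meas import *
im,C=load('w34')
cv2.imwrite('pics/m17.png',np.hstack([rect(im,C,z,343,438,-348,-253,4) for z in (5,23)]))
E
```

```text
t 34.6667 [ 402.5 -318.1  105.6] yaw_y -80.64 down [ 0. -0. -1.] w 38.7 F [-0.4  0.5 -0.4]
```

View pics/w34.png

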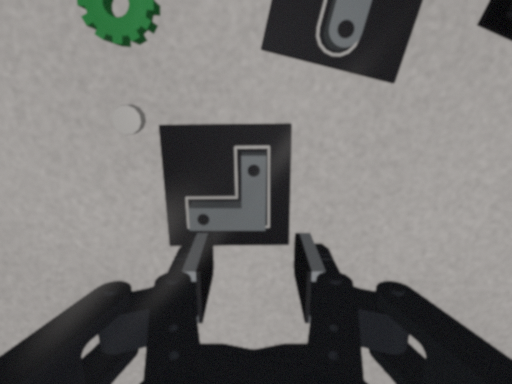

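View pics/m17.png

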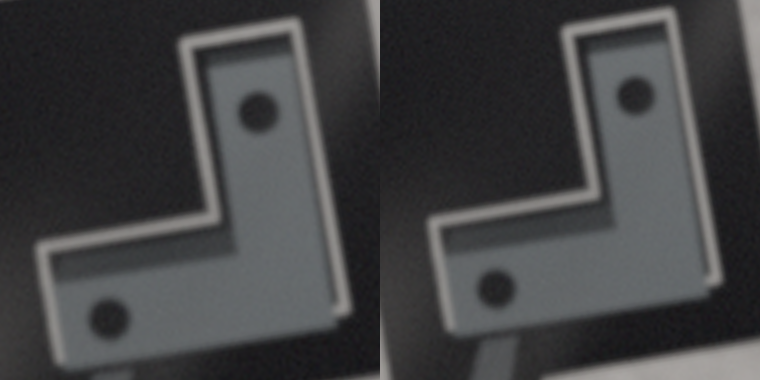

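```bash
python3 - <<'E'
from meas import *
t=ctrl.get_image('top');cv2.imwrite('pics/topf.png',t);C=cam('top')
a=rect(t,C,5,330,700,-440,400,.9);cv2.imwrite('pics/rf.png',a)
s=ctrl.get_image('side');cv2.imwrite('pics/sidef.png',s)
print(ctrl.spot_in('cup','top'))
E
```

```text
[{'centre': [678.0, 0.5, 39.4], 'conf': 0.92}, {'centre': [556.6, -361.9, 22.4], 'conf': 0.31}, {'centre': [374.5, -308.3, 18.8], 'conf': 0.25}]
```

View pics/rf.png

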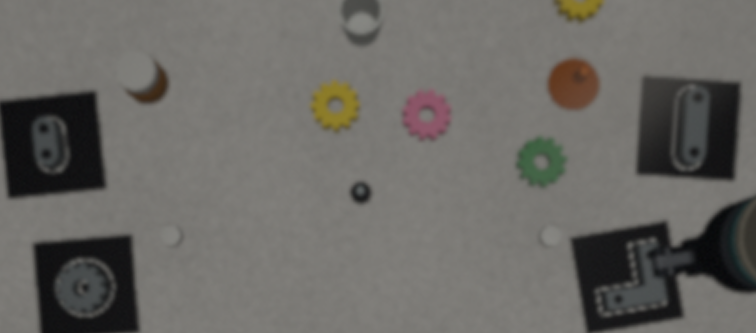

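View pics/sidef.png

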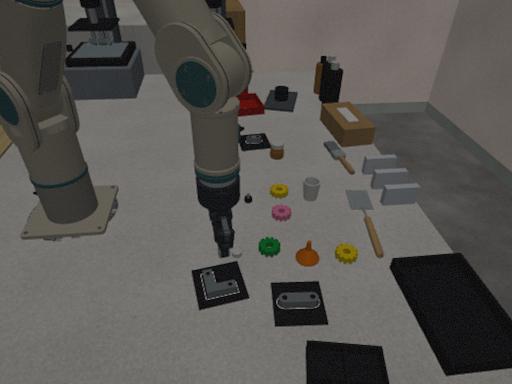

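The top and side views show all four parts on their plates. The cup is unmoved, within 1 mm of where it was first spotted, and the gripper is clear of everything.

```bash
python3 -c "
from cell import ctrl
print(ctrl.read_state()['clock']);print(ctrl.finish_job())"
```

```text
34.8667
the job is handed in; nothing more can be done
None
```

I placed all four prints on their matching plates, let go of them and handed the job in at about 35 s of the 106 s allowed. The wrist camera was checked after each release.

| Part | Offset from outline centre | Other checks |
|---|---|---|
| Long link | about 1 mm | lined up with its outline |
| Short link | about 1 mm | lined up with its outline |
| Bracket | about 1 mm | turn within about 0.3°, right way round |
| Gear | about 1.5–2 mm | inside the 4 mm margin; any turn is allowed |

The cup is still standing, within 1 mm of where it was first spotted.

- **First grasp missed:** The first two closings on the long link shut above it without moving it. The real fingertips sit about 28 mm behind the stated TCP, so I gripped at TCP z of about −25 mm from then on.
- **Bracket placing:** It pressed on its plate with about 19 N for a moment. I lifted it slightly, shifted it about 1.5 mm and then released it. The other forces I read stayed under 10 N.

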